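# Get the base plate out from under the bracket pile

## Robot

A 6-joint arm with a two-finger parallel gripper is mounted at the origin on the work surface. World frame = base frame: x ahead of the robot, y to its left, z up, the work surface at z = 0. Lengths are in m, angles in rad, forces in N, time in s.
With the tool pointing down it reaches from about 0.3 to 0.85 m from the base axis. Payload 4.2 kg.
Tool frame: the origin (TCP) lies midway between the tips of the shut fingers; the grasp point (between the pads) lies 19 mm behind it; z points along the fingers, x is the direction in which the jaws open and shut, and the axes are right-handed (so a half turn about z gives the same grasp; the last joint's range is limited). The gripper opens to 91 mm and grips with 3 to 60 N. Pads are 32 mm wide; open, the fingers measure 118 mm over their backs; the gripper's body (76 mm by 178 mm) begins 60 mm behind the grasp point.
Start: joints at [-1.3, 0.32, 1.565, -0, 1.257, -0.02], TCP at [0.165, -0.551, 0.214] pointing down, gripper open.
Joint ranges: [-3.11, 3.11], [-0.84, 2.01], [0.21, 2.61], [-1.34, 4.49], [0.05, 2.63], [-2.56, 2.56]. Speed limits (rad/s): [2.57, 2.57, 3.14, 3.14, 3.14, 3.14].

## Interface

Orientations are given as a unit quaternion [w, x, y, z].
In Python, from station import sensors, grab_frame, job, spot_in gives the robot as it stands. The module is installed in compiled form; this text tells all that it offers.
- The arm moves only by the tool apply_moves, never from a script. Its argument "targets" is a list of rows, each an object of numbers: "dx", "dy", "dz": the shift along the world's x, y, z in m; "ax", "ay", "az": the turn, a rotation vector about the world's x, y, z in degrees. In form: [{"dx": .., "dy": .., "dz": .., "ax": .., "ay": .., "az": ..}, ...]. A call has 1 to 8 rows; each row is the pose to reach, as a shift and turn from the pose measured when the call began; what a row does not reach only later rows make up. A row lasts 1/10 s, in which the tool goes at most 50 mm and 8.59 degrees, less where a joint would pass 70% of its speed; a pose out of reach is approached as far as the arm can. A call with a gripper value outside its range is refused whole. "jaw" is the closure, from 0 (fully open) to 1 (shut), set as the call begins (left out, the last holds). The fingers move at their own pace and stop on an object; "squeeze" is the grip in N (left out, the last holds). Time passes only in rows, so rows that repeat a pose let the fingers close. It gives the time, the measured TCP pose, the force and the opening at its end, in the units of the state.
- sensors.get_state(): the state, without advancing time (a new reading comes with each control period).
- grab_frame(name): name is "scene" or "top" or "wrist"; returns a dict with "frame" (400x640x3 uint8, red, green, blue), "fx", "fy", "cx", "cy" (pixels), "eye" and "orientation" of the camera in the world. Camera axes: x right, y down, z forward; pixel columns grow to the right and rows downward; lengths in m; the calibration is good to about 2 mm. A picture is of the moment at which its call begins. There is no depth.
- job.job_done(): hands the job in, once; it reports no verdict.
Trained networks look in the newest picture that a camera, given by its name, has taken for a name from the list of things; names that differ only in an ending like _2 or _b are one class to them, and where a whole thing is asked for, a point or a joint stands for the part that bears it (a point fixed in the world has none). Each returns a list of dicts, best first, with "confidence" (0 to 1); they miss things now and then, are a little off and sometimes report something else, mostly with a low value. They report only what shows in the picture. A call takes as long as a camera call.
- spot_in(camera, target): "rect" ([left, top, right, bottom] in pixels, round what is visible of it).
The state is a dict: "t": time; "joints": joint angles; "dq": joint speeds; "joint_torque": joint torques, N m; "tcp_pos": TCP position; "tcp_rot": TCP orientation; "contact_force": force on the tool from outside, world axes, zero at the start; "ft_torque": the same for the moment, N m; "finger_gap": finger opening in m.
Only numpy, scipy, OpenCV 4.12 (cv2) and the standard library are available. Lean on these libraries where they do the work, as an engineer would, in place of code of your own. Each camera call takes 0.05 s, during which the arm holds its last target.

## Task

On the plywood stock board an aluminium base plate lies underneath a pile of two steel angle brackets and a pipe coupling: first clear all three onto the black rubber mat, side by side and standing as they do now, then lay the base plate flat between the stops of the grey welding jig. After that put the others back on the stock board: the large bracket centred in the outlined rectangle and lengthwise along it, the small bracket on the large one's flat leg with its upright leg at the opposite end from the large one's upright, so that the pile is balanced, and the coupling upright in the middle of the outlined circle. Leave the bottle and the wrench where they are.

Things in the scene. Friction and masses are not known exactly. Their poses are not given: they have to be found in the camera images.
- base_plate_center (a point): loose aluminium plate, 200 (x) x 54 (y) x 14 (z) mm, 0.3 to 0.5 kg, with four small dark bolt holes; the point is its centre, half-way up. It starts flat on the stock board under the other three things and across both outlines. Grasp it across its 54 mm width at mid-length once it is clear.
- bracket_large_center (a point): loose grey steel L-profile angle bracket, the larger, 0.38 kg: flat leg 96 (x) x 46 (y) x 8 mm at the bottom; upright leg 8 mm thick (x), 46 mm wide, at the -x end, its mid-plane 44 mm from the point; 48 mm tall over all. Point: middle of the 96 x 46 footprint, 24 mm above its underside (in the air over the flat leg). z up. Starts on the base plate. Pinch the upright across its thickness.
- bracket_small_upright (a point): loose grey steel L-profile angle bracket, the smaller, 0.27 kg: flat leg 64 (x) x 46 x 8 mm; upright leg 8 mm thick, 46 wide, at the -x end; 40 mm tall. Point: centre of the upright, 20 mm above the underside; the flat leg reaches 60 mm from it along +x. z up. Starts on the large one's flat leg turned half round, its upright 30 mm to the +x side of the large one's centre: 10 mm of play.
- coupling_center (a point): loose steel pipe coupling standing upright, about 0.24 kg, 50 mm tall: collar 44 mm in diameter up to 18 mm, above it a 34 mm diameter neck, dark bore on top. The point is on its axis half-way up (25 mm above its underside). It starts on the base plate beside the brackets.
- jig: fixed welding jig: grey slab 250 (x) x 110 (y) x 12 mm with dark stops rising 12 mm above it: one at each end (inner faces at x = +-107 mm, 44 wide), four along the sides at x = +-78 mm (24 long, inner faces at y = +-34). The plate lies between them, long side along x, 7 mm play, centre 19 mm above the origin. Origin: middle of the underside. Sides open for fingers at mid-length.
- mat: fixed black rubber mat 250 (x) x 130 (y) x 4 mm flat on the bench: the side area. Origin: middle of its underside.
- bracket_spot: outlined rectangle 112 (x) x 84 (y) mm, painted thin on the stock board; origin at its middle on the board's top, 18 mm above the bench. Place of the bracket pile, which may point either way along x. The board is a fixed plywood slab 280 x 130 x 18 mm, long side along this x, with this on one half and the circle on the other, centres 50 mm either side of its middle.
- coupling_spot: outlined circle, 84 mm in diameter, painted thin on the stock board; origin at its middle on the board's top face, 18 mm above the bench. The place of the coupling.
- bottle_center (a point): bystander: loose green bottle with a black cap, 60 mm in diameter, 140 mm tall, upright beyond the work; the point is half-way up. Not to be moved.
- wrench: bystander: loose wrench lying on the bench beyond the work, under 250 mm long, under 25 mm high; x along its length. Not to be moved.

How it is judged:
By the outcome, as a careful person would: the job done as asked, in the order asked, and still so for the second after the job is handed in, with the robot touching nothing.
It also fails if it takes over 144 s, if anything falls off the work surface, if the arm or the gripper's body presses on something with over 40 N, if the wrist force passes 120 N, or if a joint passes its speed limit or range.

## Working session

There is one attempt and no reset: what is moved stays moved. The work goes in short steps, Python scripts to look and compute and a tool call to move; the robot and the scene stay as the last step left them, time stands still between calls to the robot, and variables do not carry over. Pictures are saved under pics/ and viewed, and the job is handed in when it is done.

Besides the shell and the picture viewer there is one more tool, called after "Request:" as name([rows], argument=value, ...), one row to a line, values as JSON. apply_moves: Moves the arm, as the interface text tells. Its arguments: {"type":"object","properties":{"targets":{"type":"array","items":{"type":"object","properties":{"dx":{"type":"number"},"dy":{"type":"number"},"dz":{"type":"number"},"ax":{"type":"number"},"ay":{"type":"number"},"az":{"type":"number"}}}},"jaw":{"type":"number"},"squeeze":{"type":"number"}},"required":["targets"]}

```bash
mkdir -p pics
cat > h.py <<'E'
import numpy as np, cv2
from station import sensors, grab_frame, job, spot_in
from scipy.spatial.transform import Rotation as R
def rot(q): return R.from_quat([q[1],q[2],q[3],q[0]]).as_matrix()
def ray(f,u,v):
    d=rot(f["orientation"])@np.array([(u-f["cx"])/f["fx"],(v-f["cy"])/f["fy"],1]); return np.array(f["eye"]),d
def onz(f,u,v,z):
    e,d=ray(f,u,v); return e+d*(z-e[2])/d[2]
def proj(f,p):
    c=rot(f["orientation"]).T@(np.array(p)-np.array(f["eye"])); return np.array([f["fx"]*c[0]/c[2]+f["cx"],f["fy"]*c[1]/c[2]+f["cy"]])
def save(f,n): cv2.imwrite("pics/"+n,cv2.cvtColor(f["frame"],cv2.COLOR_RGB2BGR))
E
python3 - <<'E'
from h import *
s=sensors.get_state(); print(s)
import pickle
for n in ["scene","top","wrist"]:
    f=grab_frame(n); save(f,n+"0.png"); pickle.dump(f,open(n+"0.pkl","wb"))
    print(n,{k:f[k] for k in f if k!="frame"})
E
```

```text
{'t': 0.0, 'joints': array([-1.29999576e+00,  3.20263317e-01,  1.56564909e+00, -1.85460497e-05,
        1.25740996e+00, -1.99847166e-02]), 'dq': array([-1.77009859e-03, -2.05435546e-04,  8.93292743e-05,  1.74276531e-03,
        1.50441035e-03, -3.22210314e-04]), 'joint_torque': array([-2.89310283e-04, -4.12458229e+01, -2.31973153e+01,  7.24527729e-02,
        4.59156744e-02, -1.63073978e-04]), 'tcp_pos': array([ 0.16472479, -0.55037777,  0.21314833]), 'tcp_rot': array([-5.23284814e-04,  8.02093873e-01, -5.97197346e-01, -6.88642447e-04]), 'contact_force': array([-0.32867605,  0.20845238, -0.5051169 ]), 'ft_torque': array([-0.00158192, -0.02519005, -0.00570291]), 'finger_gap': 0.09119322488999419}
scene {'fx': 371.84150740527315, 'fy': 371.84150740527315, 'cx': 325.11835496236864, 'cy': 206.62831847398087, 'eye': array([1.42757044, 0.09863846, 0.68975833]), 'orientation': array([-0.29977065,  0.59145202,  0.66777516, -0.33822831])}
top {'fx': 442.99182630856114, 'fy': 442.99182630856114, 'cx': 314.68707400926485, 'cy': 197.56720606411878, 'eye': array([0.43207033, 0.01031743, 1.0508339 ]), 'orientation': array([-0.04581175,  0.71550272, -0.69404036,  0.06530784])}
wrist {'fx': 342.7109021606184, 'fy': 342.7109021606184, 'cx': 323.0704953751164, 'cy': 196.66016055807785, 'eye': array([ 0.2331078 , -0.53079793,  0.38348407]), 'orientation': array([ 0.10350813,  0.79548097, -0.59204595, -0.07731549])}
```

View pics/top0.png

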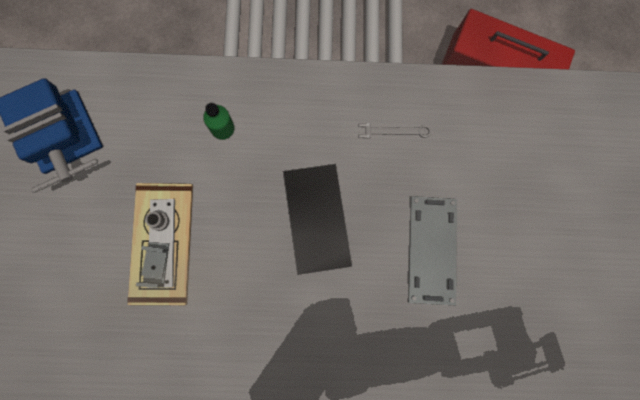

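View pics/scene0.png

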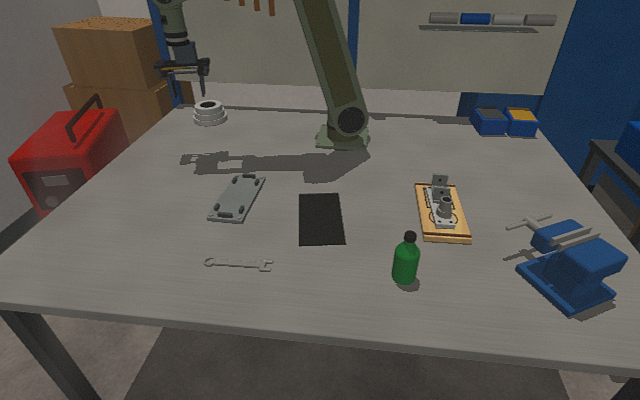

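Run:
```python
from h import *
for c in ["top","scene"]:
    f=grab_frame(c)
    for n in ["base_plate_center","bracket_large_center","bracket_small_upright","coupling_center","jig","mat","bracket_spot","coupling_spot","bottle_center","wrench"]:
        r=spot_in(c,n)
        print(c,n,[(np.round(d["rect"]).tolist(),round(d["confidence"],2)) for d in r[:3]])
```

```text
top base_plate_center [([150.0, 196.0, 177.0, 288.0], 0.87), ([202.0, 103.0, 235.0, 141.0], 0.66)]
top bracket_large_center [([138.0, 242.0, 169.0, 288.0], 0.69)]
top bracket_small_upright [([143.0, 244.0, 166.0, 277.0], 0.59)]
top coupling_center [([144.0, 212.0, 166.0, 230.0], 0.68)]
top jig [([406.0, 195.0, 455.0, 304.0], 0.74)]
top mat [([283.0, 166.0, 352.0, 276.0], 0.6)]
top bracket_spot [([139.0, 240.0, 178.0, 287.0], 0.61)]
top coupling_spot []
top bottle_center [([204.0, 102.0, 235.0, 139.0], 0.58)]
top wrench [([362.0, 126.0, 432.0, 138.0], 0.94)]
scene base_plate_center [([426.0, 186.0, 453.0, 231.0], 0.85)]
scene bracket_large_center [([430.0, 171.0, 449.0, 205.0], 0.5)]
scene bracket_small_upright [([433.0, 185.0, 452.0, 202.0], 0.68)]
scene coupling_center [([439.0, 196.0, 449.0, 216.0], 0.79), ([430.0, 173.0, 450.0, 205.0], 0.72)]
scene jig [([207.0, 170.0, 266.0, 224.0], 0.88), ([425.0, 187.0, 454.0, 229.0], 0.2)]
scene mat [([300.0, 193.0, 348.0, 248.0], 0.61)]
scene bracket_spot []
scene coupling_spot []
scene bottle_center [([392.0, 232.0, 418.0, 285.0], 0.71), ([207.0, 256.0, 272.0, 273.0], 0.5)]
scene wrench [([205.0, 259.0, 271.0, 274.0], 0.56)]
```

The top view shows the board on the left (~160,244), the mat in the middle (~317,219), the jig on the right (~433,250), the bottle at (218,120) and the wrench at (395,131). I'll turn the outlines into positions.

Run:
```python
from h import *
import pickle
f=pickle.load(open("top0.pkl","rb"))
im=cv2.cvtColor(f["frame"],cv2.COLOR_RGB2BGR)
a=cv2.resize(im[175:315,115:205],None,fx=4,fy=4,interpolation=cv2.INTER_CUBIC)
b=cv2.resize(im[155:315,275:475],None,fx=3.5,fy=3.5,interpolation=cv2.INTER_CUBIC)
cv2.imwrite("pics/topA.png",a);cv2.imwrite("pics/topB.png",b)
# mat by threshold
for name,(u0,v0,u1,v1),z,th in [("mat",(275,155,360,285),.004,lambda h:h.max(2)<75)]:
    m=th(im[v0:v1,u0:u1]).astype(np.uint8)
    c=max(cv2.findContours(m,0,2)[0],key=cv2.contourArea)
    r=cv2.minAreaRect(c); box=cv2.boxPoints(r)+[u0,v0]; print(name,r,box)
    P=np.array([onz(f,*p,z) for p in box]); print(P, P.mean(0))
for n,(u,v),z in [("jig",(433,250),.012),("board",(160,244),.018),("coup",(155,220),.06),("bottle",(218,125),.07)]:
    print(n,onz(f,u,v,z))
```

```text
mat ((41.60692596435547, 63.445091247558594), (103.85506439208984, 54.13235855102539), 81.25383758544922) [[281.95952559 171.23699951]
 [335.46241379 163.00578308]
 [351.25432587 265.65318298]
 [297.75143814 273.88439941]]
[[ 0.66024273  0.06440829  0.004     ]
 [ 0.68513611 -0.06432302  0.004     ]
 [ 0.43999558 -0.10647929  0.004     ]
 [ 0.4175352   0.01806807  0.004     ]] [ 0.55072741 -0.02208149  0.004     ]
jig [ 0.4817355  -0.29763639  0.012     ]
board [0.47664521 0.33664454 0.018     ]
coup [0.52754534 0.33874124 0.06      ]
bottle [0.74877899 0.21119514 0.07      ]
```

View pics/topA.png

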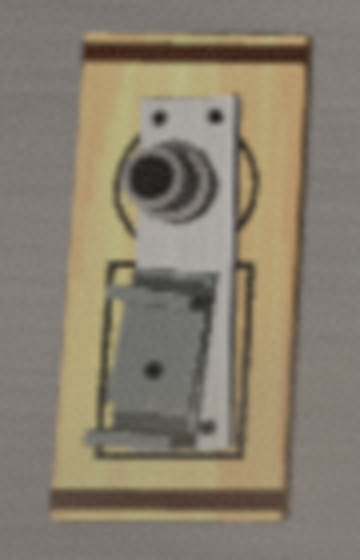

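View pics/topB.png

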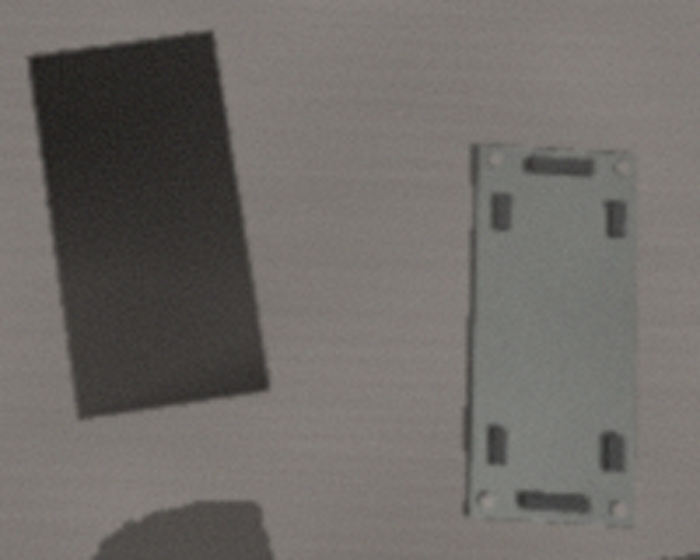

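View pics/wrist0.png

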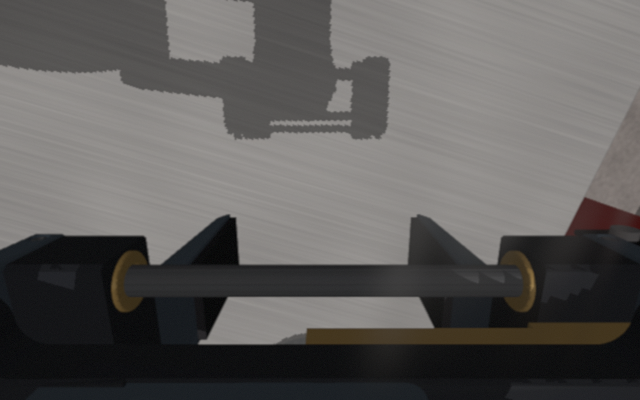

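Request:
apply_moves([
  {"dx": 0.08, "dy": 0.1, "dz": 0.05, "az": 15},
  {"dx": 0.16, "dy": 0.2, "dz": 0.1, "az": 25},
  {"dx": 0.28, "dy": 0.4, "dz": 0.12, "az": 60},
  {"dx": 0.28, "dy": 0.4, "dz": 0.12, "az": 60},
  {"dx": 0.28, "dy": 0.4, "dz": 0.12, "az": 60},
  {"dx": 0.28, "dy": 0.4, "dz": 0.12, "az": 60},
  {"dx": 0.28, "dy": 0.4, "dz": 0.12, "az": 60},
  {"dx": 0.28, "dy": 0.4, "dz": 0.12, "az": 60},
])

```text
$.targets[0]: bad value
```

```bash
cat >> h.py <<'E'
def st():
    s=sensors.get_state(); M=rot(s["tcp_rot"]); print("t",round(s["t"],2),"tcp",np.round(s["tcp_pos"],4),"jawang",round(np.degrees(np.arctan2(M[1,0],M[0,0])),2),"z",np.round(M[:,2],4),"F",np.round(s["contact_force"],1),"gap",round(s["finger_gap"],4),"q",np.round(s["joints"],2)); return s
E
python3 - <<'E'
from h import *
s=st()
f=grab_frame("wrist"); print(f["eye"]-s["tcp_pos"],rot(f["orientation"]))
save(f,"w1.png")
E
```

```text
t 1.25 tcp [ 0.1649 -0.5509  0.214 ] jawang -73.34 z [ 1.e-04 -1.e-04 -1.e+00] F [-0.4 -0.5  0.2] gap 0.091 q [-1.3   0.32  1.56  0.    1.26 -0.02]
[0.06829869 0.01993252 0.17025356] [[ 0.28700383 -0.92603459 -0.24513006]
 [-0.95792866 -0.27712144 -0.07467529]
 [ 0.00122111  0.25624921 -0.96660998]]
```

Request:
apply_moves([
  {"dx": 0.04, "dy": 0.04, "dz": 0.02, "ax": 0, "ay": 0, "az": 8},
  {"dx": 0.08, "dy": 0.08, "dz": 0.05, "ax": 0, "ay": 0, "az": 16},
  {"dx": 0.28, "dy": 0.4, "dz": 0.12, "ax": 0, "ay": 0, "az": 60},
  {"dx": 0.28, "dy": 0.4, "dz": 0.12, "ax": 0, "ay": 0, "az": 60},
  {"dx": 0.28, "dy": 0.4, "dz": 0.12, "ax": 0, "ay": 0, "az": 60},
  {"dx": 0.28, "dy": 0.4, "dz": 0.12, "ax": 0, "ay": 0, "az": 60},
  {"dx": 0.28, "dy": 0.4, "dz": 0.12, "ax": 0, "ay": 0, "az": 60},
  {"dx": 0.28, "dy": 0.4, "dz": 0.12, "ax": 0, "ay": 0, "az": 60},
])

```text
t: 2.1
tcp_pos: [0.3892, -0.2367, 0.3135]
tcp_rot: [0.0, 0.993, -0.115, 0.0]
contact_force: [-0.6, -0.4, 1.0]
finger_gap: 0.091
```

Run:
```python
from h import *
s=st()
f=grab_frame("wrist"); save(f,"w1.png")
import pickle; pickle.dump(f,open("w1.pkl","wb"))
```

```text
t 2.1 tcp [ 0.3892 -0.2367  0.3135] jawang -13.19 z [ 9.e-04 -5.e-04 -1.e+00] F [-0.6 -0.4  1. ] gap 0.091 q [-0.57  0.08  1.63  0.    1.43 -0.34]
```

View pics/w1.png

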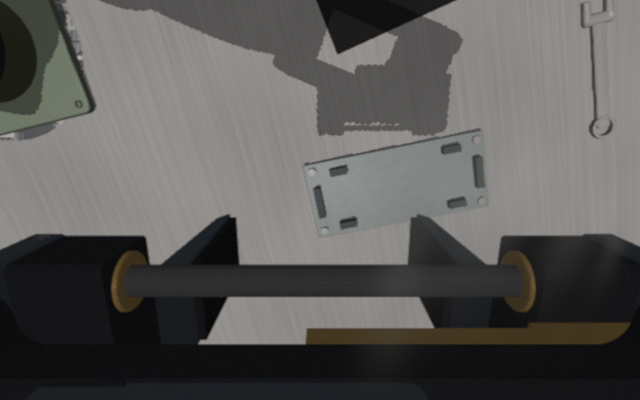

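Request:
apply_moves([
  {"dx": 0.05, "dy": 0.52, "dz": -0.02, "ax": 0, "ay": 0, "az": 15},
  {"dx": 0.05, "dy": 0.52, "dz": -0.02, "ax": 0, "ay": 0, "az": 15},
  {"dx": 0.05, "dy": 0.52, "dz": -0.02, "ax": 0, "ay": 0, "az": 15},
  {"dx": 0.05, "dy": 0.52, "dz": -0.02, "ax": 0, "ay": 0, "az": 15},
  {"dx": 0.05, "dy": 0.52, "dz": -0.02, "ax": 0, "ay": 0, "az": 15},
  {"dx": 0.05, "dy": 0.52, "dz": -0.02, "ax": 0, "ay": 0, "az": 15},
  {"dx": 0.05, "dy": 0.52, "dz": -0.02, "ax": 0, "ay": 0, "az": 15},
  {"dx": 0.05, "dy": 0.52, "dz": -0.02, "ax": 0, "ay": 0, "az": 15},
])

```text
t: 2.95
tcp_pos: [0.4299, 0.1609, 0.2997]
tcp_rot: [-0.003, 1.0, 0.018, 0.004]
contact_force: [0.5, -0.6, 0.0]
finger_gap: 0.0912
```

The wrist view shows the whole jig, with corners near (303,163), (481,128), (489,205) and (320,237). Now the board.

Run:
```python
from h import *
s=st()
f=grab_frame("wrist"); save(f,"w2.png")
import pickle; pickle.dump(f,open("w2.pkl","wb"))
```

```text
t 2.95 tcp [0.4299 0.1609 0.2997] jawang 2.09 z [ 0.0069  0.0061 -1.    ] F [ 0.5 -0.6  0. ] gap 0.0912 q [0.33 0.08 1.66 0.   1.39 0.29]
```

View pics/w2.png

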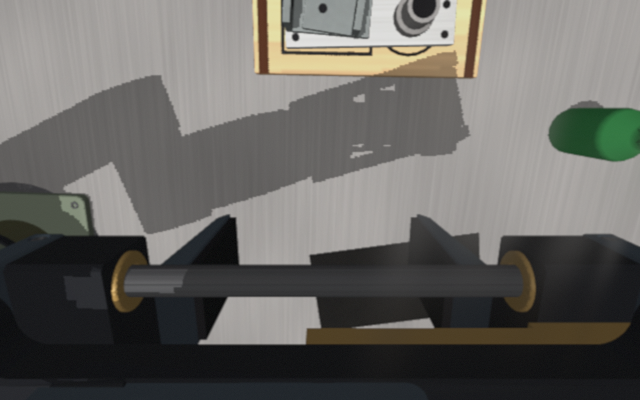

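The board is cut off at the top edge, so I need about 0.12 m more in y.

Request:
apply_moves([
  {"dx": 0.02, "dy": 0.04, "dz": 0, "ax": 0, "ay": 0, "az": 0},
  {"dx": 0.03, "dy": 0.08, "dz": 0, "ax": 0, "ay": 0, "az": 0},
  {"dx": 0.03, "dy": 0.12, "dz": 0, "ax": 0, "ay": 0, "az": 0},
  {"dx": 0.03, "dy": 0.12, "dz": 0, "ax": 0, "ay": 0, "az": 0},
  {"dx": 0.03, "dy": 0.12, "dz": 0, "ax": 0, "ay": 0, "az": 0},
])

```text
t: 3.5
tcp_pos: [0.4603, 0.2882, 0.2985]
tcp_rot: [-0.006, 1.0, 0.022, 0.003]
contact_force: [-0.1, 0.1, -0.3]
finger_gap: 0.0913
```

Run:
```python
from h import *
s=st()
f=grab_frame("wrist"); save(f,"w3.png")
import pickle; pickle.dump(f,open("w3.pkl","wb"))
im=cv2.imread("pics/w3.png")
cv2.imwrite("pics/w3b.png",cv2.resize(im[60:250,220:520],None,fx=2.6,fy=2.6,interpolation=cv2.INTER_CUBIC))
for n in ["base_plate_center","bracket_large_center","bracket_small_upright","coupling_center","bracket_spot","coupling_spot"]:
    print(n,[(np.round(d["rect"]).tolist(),round(d["confidence"],2)) for d in spot_in("wrist",n)[:2]])
```

```text
t 3.5 tcp [0.4603 0.2882 0.2985] jawang 2.48 z [ 0.0051  0.0122 -0.9999] F [-0.1  0.1 -0.3] gap 0.0913 q [0.53 0.22 1.49 0.01 1.42 0.49]
base_plate_center [([265.0, 108.0, 422.0, 153.0], 0.92)]
bracket_large_center [([255.0, 103.0, 342.0, 145.0], 0.63)]
bracket_small_upright [([273.0, 103.0, 334.0, 156.0], 0.8), ([361.0, 112.0, 399.0, 148.0], 0.56)]
coupling_center [([361.0, 111.0, 400.0, 148.0], 0.61)]
bracket_spot [([253.0, 92.0, 348.0, 160.0], 0.64)]
coupling_spot [([354.0, 94.0, 404.0, 160.0], 0.71)]
```

View pics/w3.png

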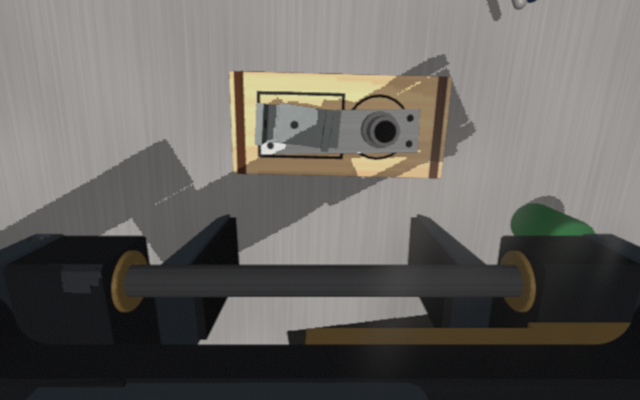

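View pics/w3b.png

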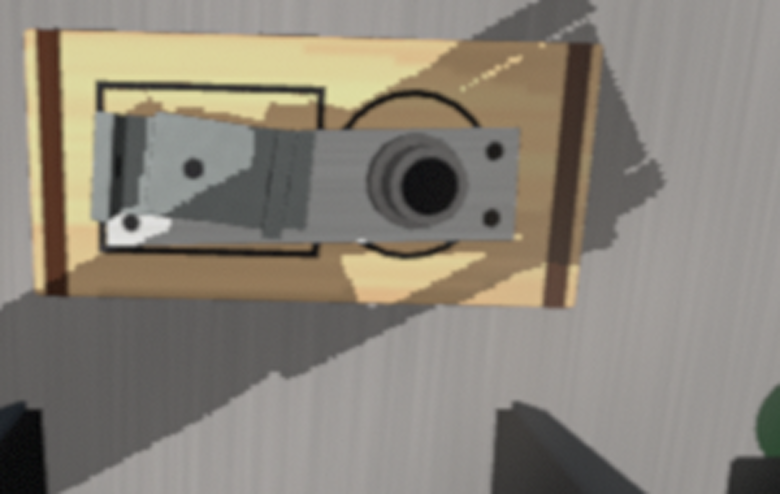

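The pile is clear in this view. The crop shows the small bracket's upright as a band at x≈265–283, the large bracket's free end at x≈283–312, and the coupling bore at (428,187).

Run:
```python
from h import *
import pickle
f=pickle.load(open("w3.pkl","rb"))
def g(l,z):
    return np.array([onz(f,x/2.6+220,y/2.6+60,z)[:2] for x,y in l])
for n,l,z in [("board",[(27,30),(600,43),(575,306),(37,293)],.018),("rect",[(98,83),(323,90),(319,255),(102,247)],.018),("circ tb",[(412,92),(405,257)],.018),
 ("plate right",[(519,128),(515,240)],.032),("bore",[(428,187)],.082),("small up",[(275,130),(272,237)],.08),("large up",[(100,112),(97,220)],.08),("large end",[(312,130),(308,240)],.04),("smallhole",[(193,168)],.048)]:
    P=g(l,z); print(n,np.round(P,4).tolist(),np.round(P.mean(0),4))
f=pickle.load(open("w1.pkl","rb"))
P=np.array([onz(f,u,v,.012)[:2] for u,v in [(303,163),(481,128),(489,205),(320,237)]]);print("jig",P,P.mean(0))
```

```text
board [[0.3412, 0.3984], [0.6162, 0.4046], [0.6207, 0.2759], [0.3434, 0.271]] [0.4804 0.3375]
rect [[0.375, 0.3756], [0.4842, 0.3771], [0.4869, 0.2967], [0.3767, 0.296]] [0.4307 0.3364]
circ tb [[0.5276, 0.3781], [0.5307, 0.2975]] [0.5291 0.3378]
plate right [[0.5777, 0.3632], [0.5818, 0.31]] [0.5797 0.3366]
bore [[0.5275, 0.3365]] [0.5275 0.3365]
small up [[0.4609, 0.3573], [0.4616, 0.312]] [0.4612 0.3346]
large up [[0.3868, 0.3614], [0.3854, 0.3161]] [0.3861 0.3388]
large end [[0.4787, 0.358], [0.4796, 0.3066]] [0.4792 0.3323]
smallhole [[0.4241, 0.3386]] [0.4241 0.3386]
jig [[ 0.36074215 -0.23644283]
 [ 0.60688889 -0.24505606]
 [ 0.60590081 -0.35634681]
 [ 0.3584565  -0.348654  ]] [ 0.48299709 -0.29662493]
```

```bash
cat >> h.py <<'E'
def plan(p,ang,s=None):
    s=s or st(); a=np.radians(ang)
    T=np.array([[np.cos(a),np.sin(a),0],[np.sin(a),-np.cos(a),0],[0,0,-1]])
    rv=np.degrees(R.from_matrix(T@rot(s["tcp_rot"]).T).as_rotvec())
    print("d",np.round(np.array(p)-s["tcp_pos"],4),"a",np.round(rv,2))
E
python3 -c "
from h import *
plan([.461,.335,.12],-3.2)"
```

```text
t 3.85 tcp [0.4605 0.2873 0.2994] jawang 2.31 z [ 0.0066  0.0136 -0.9999] F [-0.2  1.1 -0.8] gap 0.0913 q [0.53 0.22 1.49 0.01 1.42 0.49]
d [ 0.0005  0.0477 -0.1794] a [-0.76  0.42 -5.52]
```

Request:
apply_moves([
  {"dx": 0, "dy": 0.02, "dz": -0.04, "ax": -0.3, "ay": 0.2, "az": -3},
  {"dx": 0, "dy": 0.04, "dz": -0.08, "ax": -0.8, "ay": 0.4, "az": -5.5},
  {"dx": 0, "dy": 0.048, "dz": -0.12, "ax": -0.8, "ay": 0.4, "az": -5.5},
  {"dx": 0, "dy": 0.048, "dz": -0.16, "ax": -0.8, "ay": 0.4, "az": -5.5},
  {"dx": 0, "dy": 0.048, "dz": -0.18, "ax": -0.8, "ay": 0.4, "az": -5.5},
  {"dx": 0, "dy": 0.048, "dz": -0.18, "ax": -0.8, "ay": 0.4, "az": -5.5},
  {"dx": 0, "dy": 0.048, "dz": -0.18, "ax": -0.8, "ay": 0.4, "az": -5.5},
], jaw=0.68, squeeze=30)

```text
t: 4.55
tcp_pos: [0.4611, 0.3353, 0.1202]
tcp_rot: [0.0, 1.0, -0.028, 0.001]
contact_force: [0.5, 0.7, 0.2]
finger_gap: 0.0379
```

Run:
```python
from h import *
plan([.461,.335,.053],-3.2)
f=grab_frame("wrist"); save(f,"w4.png")
f=grab_frame("scene"); im=cv2.cvtColor(f["frame"],cv2.COLOR_RGB2BGR)
cv2.imwrite("pics/s4.png",cv2.resize(im[120:260,350:510],None,fx=4,fy=4,interpolation=cv2.INTER_CUBIC))
```

```text
t 4.55 tcp [0.4611 0.3353 0.1202] jawang -3.21 z [ 1.1e-03 -1.0e-04 -1.0e+00] F [0.5 0.7 0.2] gap 0.0379 q [ 0.61  0.39  1.72 -0.    1.04  0.67]
d [-0.0001 -0.0003 -0.0672] a [0.   0.06 0.01]
```

View pics/w4.png

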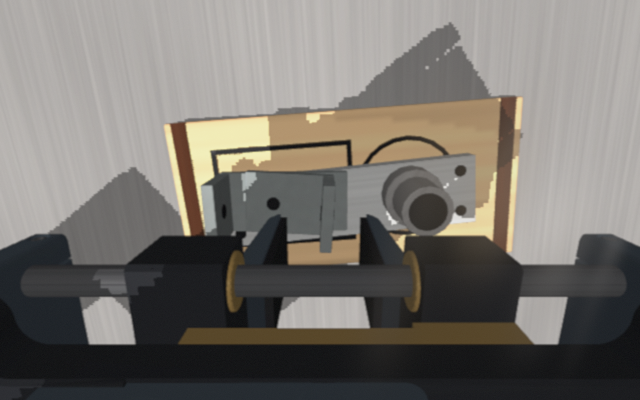

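View pics/s4.png

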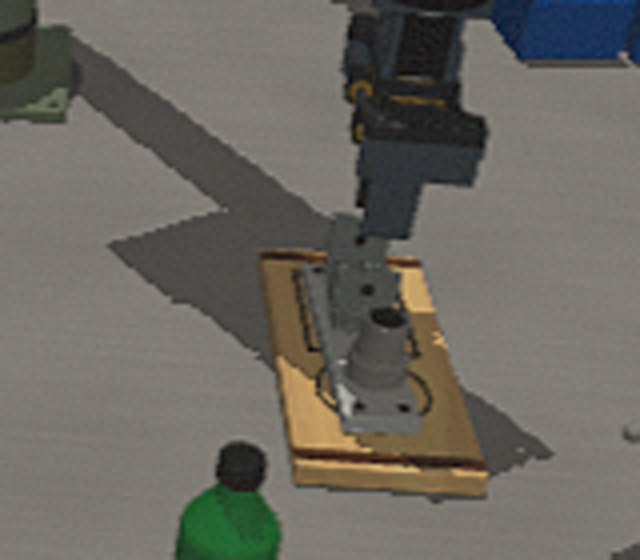

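The small upright is centred between the fingers (cols ~285/365, upright at ~326) and square to them, so I'll descend and close.

Request:
apply_moves([
  {"dx": 0, "dy": 0, "dz": -0.03, "ax": 0, "ay": 0, "az": 0},
  {"dx": 0, "dy": 0, "dz": -0.05, "ax": 0, "ay": 0, "az": 0},
  {"dx": 0, "dy": 0, "dz": -0.06, "ax": 0, "ay": 0, "az": 0},
  {"dx": 0, "dy": 0, "dz": -0.067, "ax": 0, "ay": 0, "az": 0},
  {"dx": 0, "dy": 0, "dz": -0.067, "ax": 0, "ay": 0, "az": 0},
])

```text
t: 5.15
tcp_pos: [0.4619, 0.3359, 0.0546]
tcp_rot: [-0.001, 1.0, -0.028, 0.002]
contact_force: [-0.4, -0.6, 0.5]
finger_gap: 0.029
```

Request:
apply_moves([
  {"dx": 0, "dy": 0, "dz": 0, "ax": 0, "ay": 0, "az": 0},
  {"dx": 0, "dy": 0, "dz": 0, "ax": 0, "ay": 0, "az": 0},
  {"dx": 0, "dy": 0, "dz": 0, "ax": 0, "ay": 0, "az": 0},
  {"dx": 0, "dy": 0, "dz": 0, "ax": 0, "ay": 0, "az": 0},
  {"dx": 0, "dy": 0, "dz": 0, "ax": 0, "ay": 0, "az": 0},
], jaw=1, squeeze=40)

```text
t: 5.65
tcp_pos: [0.4627, 0.3365, 0.0556]
tcp_rot: [-0.002, 1.0, -0.028, 0.003]
contact_force: [1.9, 0.3, 5.4]
finger_gap: 0.0077
```

Run:
```python
from h import *
st()
f=grab_frame("wrist"); save(f,"w5.png")
```

```text
t 5.65 tcp [0.4627 0.3365 0.0556] jawang -3.21 z [ 0.0056  0.0031 -1.    ] F [1.9 0.3 5.4] gap 0.0077 q [ 0.61  0.46  1.79 -0.    0.89  0.67]
```

View pics/w5.png

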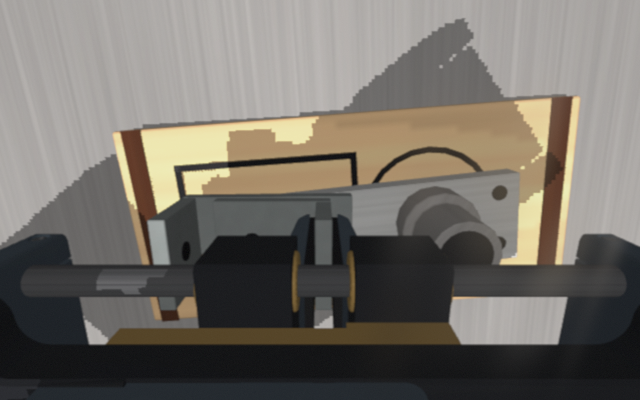

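Gripped (gap 7.7 mm). Lift and carry to the mat.

Request:
apply_moves([
  {"dx": 0, "dy": 0, "dz": 0.02, "ax": 0, "ay": 0, "az": 0},
  {"dx": 0, "dy": 0, "dz": 0.05, "ax": 0, "ay": 0, "az": 0},
  {"dx": 0, "dy": 0, "dz": 0.09, "ax": 0, "ay": 0, "az": 0},
  {"dx": 0.01, "dy": -0.03, "dz": 0.13, "ax": 0, "ay": 0, "az": -4},
  {"dx": 0.02, "dy": -0.07, "dz": 0.14, "ax": 0, "ay": 0, "az": -10},
  {"dx": 0.03, "dy": -0.11, "dz": 0.15, "ax": 0, "ay": 0, "az": -18},
  {"dx": 0.04, "dy": -0.16, "dz": 0.15, "ax": 0, "ay": 0, "az": -26},
  {"dx": 0.05, "dy": -0.2, "dz": 0.15, "ax": 0, "ay": 0, "az": -34},
])

```text
t: 6.5
tcp_pos: [0.5119, 0.1342, 0.205]
tcp_rot: [0.0, 0.947, -0.322, 0.002]
contact_force: [0.8, -0.3, -3.0]
finger_gap: 0.0079
```

Run:
```python
from h import *
plan([.556,-.052,.2],-79.7)
```

```text
t 6.5 tcp [0.5119 0.1342 0.205 ] jawang -37.53 z [ 0.0045 -0.0016 -1.    ] F [ 0.8 -0.3 -3. ] gap 0.0079 q [ 0.24  0.25  1.69 -0.    1.2   0.89]
d [ 0.0441 -0.1862 -0.005 ] a [  0.18   0.21 -42.17]
```

Request:
apply_moves([
  {"dx": 0.01, "dy": -0.04, "dz": 0, "ax": 0, "ay": 0, "az": -8},
  {"dx": 0.02, "dy": -0.08, "dz": 0, "ax": 0, "ay": 0, "az": -16},
  {"dx": 0.03, "dy": -0.13, "dz": 0, "ax": 0, "ay": 0.1, "az": -24},
  {"dx": 0.044, "dy": -0.17, "dz": 0, "ax": 0.1, "ay": 0.2, "az": -32},
  {"dx": 0.044, "dy": -0.186, "dz": 0, "ax": 0.2, "ay": 0.2, "az": -40},
  {"dx": 0.044, "dy": -0.186, "dz": 0, "ax": 0.2, "ay": 0.2, "az": -42},
  {"dx": 0.044, "dy": -0.186, "dz": 0, "ax": 0.2, "ay": 0.2, "az": -42},
  {"dx": 0.044, "dy": -0.186, "dz": 0, "ax": 0.2, "ay": 0.2, "az": -42},
])

```text
t: 7.3
tcp_pos: [0.5552, -0.0516, 0.2041]
tcp_rot: [0.0, 0.769, -0.639, -0.001]
contact_force: [0.4, -0.7, -2.4]
finger_gap: 0.0077
```

Run:
```python
from h import *
plan([.556,-.052,.021],-79.7)
f=grab_frame("wrist"); save(f,"w6.png")
```

```text
t 7.3 tcp [ 0.5552 -0.0516  0.2041] jawang -79.47 z [-1.7e-03  5.0e-04 -1.0e+00] F [ 0.4 -0.7 -2.4] gap 0.0077 q [-0.11  0.3   1.62  0.    1.22  1.27]
d [ 0.0008 -0.0004 -0.1831] a [-0.03 -0.1  -0.23]
```

View pics/w6.png

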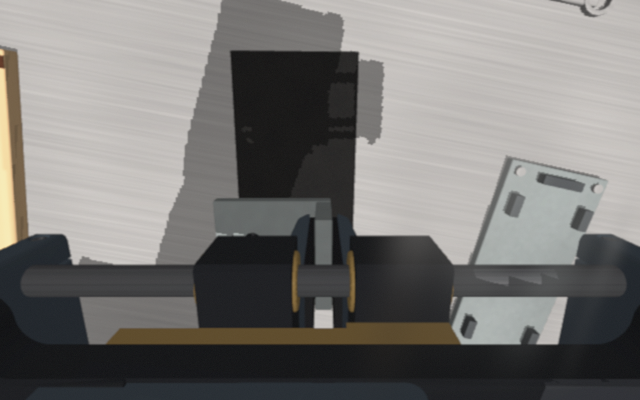

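The mat's far edge runs from (232,52) to (358,52) and is square to the tool. I'll check the mat position from this view.

Run:
```python
from h import *
f=grab_frame("wrist")
P=np.array([onz(f,u,v,.004)[:2] for u,v in [(232,52),(358,52),(353,200),(241,200)]]);print(P)
c=np.array([.5507,-.0221]);a=np.radians(10.3);M=np.array([[np.cos(a),-np.sin(a)],[np.sin(a),np.cos(a)]])
print((P-c)@M)
```

```text
[[ 0.65997274  0.06037311]
 [ 0.68320732 -0.06420511]
 [ 0.53108828 -0.09098017]
 [ 0.50807583  0.03251924]]
[[ 0.12225819  0.06160585]
 [ 0.12284348 -0.06511919]
 [-0.03161161 -0.06426355]
 [-0.03217124  0.06136035]]
```

Request:
apply_moves([
  {"dx": -0.001, "dy": -0.002, "dz": -0.05, "ax": 0, "ay": 0, "az": -0.3},
  {"dx": -0.001, "dy": -0.002, "dz": -0.1, "ax": 0, "ay": 0, "az": -0.3},
  {"dx": -0.001, "dy": -0.002, "dz": -0.14, "ax": 0, "ay": 0, "az": -0.3},
  {"dx": -0.001, "dy": -0.002, "dz": -0.165, "ax": 0, "ay": 0, "az": -0.3},
  {"dx": -0.001, "dy": -0.002, "dz": -0.175, "ax": 0, "ay": 0, "az": -0.3},
  {"dx": -0.001, "dy": -0.002, "dz": -0.181, "ax": 0, "ay": 0, "az": -0.3},
  {"dx": -0.001, "dy": -0.002, "dz": -0.184, "ax": 0, "ay": 0, "az": -0.3},
  {"dx": -0.001, "dy": -0.002, "dz": -0.185, "ax": 0, "ay": 0, "az": -0.3},
])

```text
t: 8.2
tcp_pos: [0.5555, -0.0533, 0.0206]
tcp_rot: [-0.001, 0.768, -0.641, 0.001]
contact_force: [-0.3, -0.5, -3.8]
finger_gap: 0.0074
```

Request:
apply_moves([
  {"dx": 0, "dy": 0, "dz": -0.001, "ax": 0, "ay": 0, "az": 0},
  {"dx": 0, "dy": 0, "dz": -0.002, "ax": 0, "ay": 0, "az": 0},
  {"dx": 0, "dy": 0, "dz": -0.002, "ax": 0, "ay": 0, "az": 0},
])

```text
t: 8.5
tcp_pos: [0.5564, -0.0534, 0.0196]
tcp_rot: [-0.001, 0.768, -0.641, 0.002]
contact_force: [-0.3, -0.4, 0.0]
finger_gap: 0.008
```

Contact (the force on the wrist went from −3.8 to 0). I'll release and rise.

Request:
apply_moves([
  {"dx": 0, "dy": 0, "dz": 0, "ax": 0, "ay": 0, "az": 0},
  {"dx": 0, "dy": 0, "dz": 0, "ax": 0, "ay": 0, "az": 0},
  {"dx": 0, "dy": 0, "dz": 0.01, "ax": 0, "ay": 0, "az": 0},
  {"dx": 0, "dy": 0, "dz": 0.04, "ax": 0, "ay": 0, "az": 0},
  {"dx": 0, "dy": 0, "dz": 0.09, "ax": 0, "ay": 0, "az": 0},
  {"dx": 0, "dy": 0.03, "dz": 0.13, "ax": 0, "ay": 0, "az": 8},
  {"dx": -0.01, "dy": 0.07, "dz": 0.15, "ax": 0, "ay": 0, "az": 16},
  {"dx": -0.02, "dy": 0.12, "dz": 0.18, "ax": 0, "ay": 0, "az": 24},
], jaw=0.68)

```text
t: 9.3
tcp_pos: [0.5375, 0.0596, 0.197]
tcp_rot: [-0.002, 0.885, -0.466, 0.002]
contact_force: [0.4, -0.1, -0.2]
finger_gap: 0.0292
```

Run:
```python
from h import *
plan([.387,.27,.22],-3.2)
```

```text
t 9.3 tcp [0.5375 0.0596 0.197 ] jawang -55.51 z [ 0.0051  0.0017 -1.    ] F [ 0.4 -0.1 -0.2] gap 0.0292 q [0.09 0.27 1.67 0.   1.19 1.06]
d [-0.1505  0.2104  0.023 ] a [-0.22  0.22 52.31]
```

Request:
apply_moves([
  {"dx": -0.03, "dy": 0.04, "dz": 0.02, "ax": -0.1, "ay": 0.1, "az": 8},
  {"dx": -0.06, "dy": 0.08, "dz": 0.02, "ax": -0.2, "ay": 0.2, "az": 16},
  {"dx": -0.09, "dy": 0.12, "dz": 0.02, "ax": -0.2, "ay": 0.2, "az": 24},
  {"dx": -0.12, "dy": 0.16, "dz": 0.02, "ax": -0.2, "ay": 0.2, "az": 32},
  {"dx": -0.15, "dy": 0.21, "dz": 0.0, "ax": -0.2, "ay": 0.2, "az": 40},
  {"dx": -0.15, "dy": 0.22, "dz": -0.03, "ax": -0.2, "ay": 0.2, "az": 48},
  {"dx": -0.15, "dy": 0.22, "dz": -0.04, "ax": -0.2, "ay": 0.2, "az": 52.3},
  {"dx": -0.15, "dy": 0.22, "dz": -0.04, "ax": -0.2, "ay": 0.2, "az": 52.3},
])

```text
t: 10.1
tcp_pos: [0.3859, 0.2795, 0.156]
tcp_rot: [0.001, 1.0, -0.027, -0.001]
contact_force: [0.7, -0.6, -0.1]
finger_gap: 0.0289
```

Run:
```python
from h import *
st()
f=grab_frame("wrist"); save(f,"w7.png")
import pickle; pickle.dump(f,open("w7.pkl","wb"))
```

```text
t 10.1 tcp [0.3859 0.2795 0.156 ] jawang -3.11 z [-0.0025 -0.0015 -1.    ] F [ 0.7 -0.6 -0.1] gap 0.0289 q [0.6  0.22 1.87 0.   1.06 0.66]
```

View pics/w7.png

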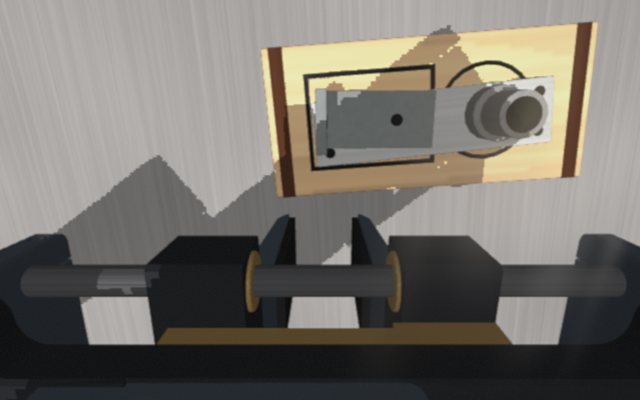

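The large bracket is now alone: its upright is at cols ~316–327 and its free end at ~435, rows 88–148.

Run:
```python
from h import *
import pickle
f=pickle.load(open("w7.pkl","rb"))
im=cv2.cvtColor(f["frame"],cv2.COLOR_RGB2BGR)
cv2.imwrite("pics/w7b.png",cv2.resize(im[50:190,290:470],None,fx=4,fy=4,interpolation=cv2.INTER_CUBIC))
for n,p,z in [("up",(321,119),.08),("end top",(435,88),.04),("end bot",(433,148),.04),("hole",(396.5,119.5),.04)]: print(n,onz(f,*p,z))
```

```text
up [0.38701758 0.34155334 0.08      ]
end top [0.47862205 0.35916606 0.04      ]
end bot [0.4784143  0.31145305 0.04      ]
hole [0.44805353 0.33628748 0.04      ]
```

View pics/w7b.png

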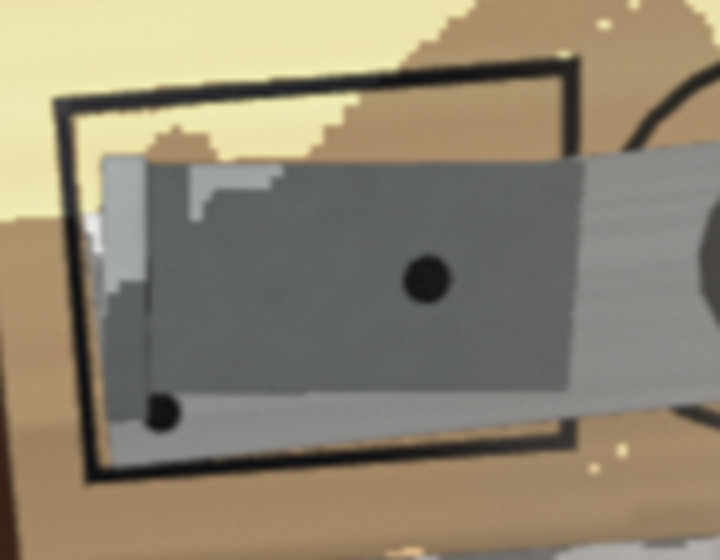

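Request:
apply_moves([
  {"dx": 0.001, "dy": 0.03, "dz": 0, "ax": 0, "ay": -0.1, "az": 0},
  {"dx": 0.001, "dy": 0.059, "dz": -0.01, "ax": 0, "ay": -0.1, "az": 0},
  {"dx": 0.001, "dy": 0.059, "dz": -0.04, "ax": 0, "ay": -0.1, "az": 0},
  {"dx": 0.001, "dy": 0.059, "dz": -0.07, "ax": 0, "ay": -0.1, "az": 0},
  {"dx": 0.001, "dy": 0.059, "dz": -0.09, "ax": 0, "ay": -0.1, "az": 0},
  {"dx": 0.001, "dy": 0.059, "dz": -0.103, "ax": 0, "ay": -0.1, "az": 0},
  {"dx": 0.001, "dy": 0.059, "dz": -0.11, "ax": 0, "ay": -0.1, "az": 0},
  {"dx": 0.001, "dy": 0.059, "dz": -0.11, "ax": 0, "ay": -0.1, "az": 0},
])

```text
t: 10.95
tcp_pos: [0.3888, 0.3384, 0.0475]
tcp_rot: [-0.0, 1.0, -0.029, 0.001]
contact_force: [0.7, 0.6, 0.3]
finger_gap: 0.0292
```

Run:
```python
from h import *
st()
f=grab_frame("wrist"); save(f,"w8.png")
```

```text
t 10.95 tcp [0.3888 0.3384 0.0475] jawang -3.37 z [ 1.7e-03  2.0e-04 -1.0e+00] F [0.7 0.6 0.3] gap 0.0292 q [ 0.69  0.39  1.93 -0.    0.82  0.75]
```

View pics/w8.png

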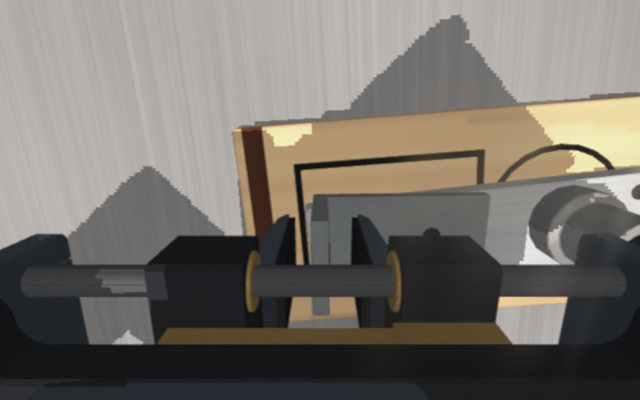

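The upright sits between the fingers, about 1 mm off centre. Close on it.

Request:
apply_moves([
  {"dx": -0.0015, "dy": 0.0005, "dz": 0, "ax": 0, "ay": 0, "az": 0},
  {"dx": -0.0015, "dy": 0.0005, "dz": 0, "ax": 0, "ay": 0, "az": 0},
  {"dx": -0.0015, "dy": 0.0005, "dz": 0, "ax": 0, "ay": 0, "az": 0},
  {"dx": -0.0015, "dy": 0.0005, "dz": 0, "ax": 0, "ay": 0, "az": 0},
], jaw=1, squeeze=60)

```text
t: 11.4
tcp_pos: [0.3877, 0.3396, 0.0487]
tcp_rot: [-0.001, 1.0, -0.029, 0.002]
contact_force: [-0.3, 0.4, 5.3]
finger_gap: 0.0075
```

Request:
apply_moves([
  {"dx": 0, "dy": 0, "dz": 0.01, "ax": 0, "ay": 0, "az": 0},
  {"dx": 0, "dy": 0, "dz": 0.03, "ax": 0, "ay": 0, "az": 0},
  {"dx": 0, "dy": 0, "dz": 0.06, "ax": 0, "ay": 0, "az": 0},
  {"dx": 0.01, "dy": 0, "dz": 0.1, "ax": 0, "ay": 0, "az": 0},
  {"dx": 0.02, "dy": -0.03, "dz": 0.13, "ax": 0, "ay": 0, "az": -4},
  {"dx": 0.03, "dy": -0.07, "dz": 0.15, "ax": 0, "ay": 0, "az": -11},
  {"dx": 0.04, "dy": -0.11, "dz": 0.15, "ax": 0, "ay": 0, "az": -18},
  {"dx": 0.05, "dy": -0.15, "dz": 0.15, "ax": 0, "ay": 0, "az": -26},
])

```text
t: 12.2
tcp_pos: [0.4376, 0.1882, 0.1997]
tcp_rot: [-0.001, 0.967, -0.256, 0.002]
contact_force: [1.5, 0.1, -4.2]
finger_gap: 0.0079
```

Run:
```python
from h import *
# mat frame: centre, angle
c=np.array([.549,-.024]);a=np.radians(10.3);M=np.array([[np.cos(a),-np.sin(a)],[np.sin(a),np.cos(a)]])
t=c+M@np.array([-.075,.044]); print(t, c+M@np.array([.075,0]))
plan([*t,.2],-79.7)
```

```text
[0.46734132 0.00588078] [ 0.62279138 -0.01058983]
t 12.2 tcp [0.4376 0.1882 0.1997] jawang -29.62 z [ 4.8e-03  4.0e-04 -1.0e+00] F [ 1.5  0.1 -4.2] gap 0.0079 q [ 0.38  0.17  1.8  -0.    1.16  0.9 ]
d [ 0.0297 -0.1823  0.0003] a [  0.1    0.27 -50.08]
```

Request:
apply_moves([
  {"dx": 0.005, "dy": -0.03, "dz": 0, "ax": 0, "ay": 0, "az": -8},
  {"dx": 0.01, "dy": -0.06, "dz": 0, "ax": 0, "ay": 0.1, "az": -16},
  {"dx": 0.015, "dy": -0.1, "dz": 0, "ax": 0, "ay": 0.2, "az": -24},
  {"dx": 0.02, "dy": -0.14, "dz": 0, "ax": 0.1, "ay": 0.3, "az": -32},
  {"dx": 0.029, "dy": -0.182, "dz": 0, "ax": 0.1, "ay": 0.3, "az": -40},
  {"dx": 0.029, "dy": -0.182, "dz": -0.01, "ax": 0.1, "ay": 0.3, "az": -47},
  {"dx": 0.029, "dy": -0.182, "dz": -0.02, "ax": 0.1, "ay": 0.3, "az": -50},
  {"dx": 0.029, "dy": -0.182, "dz": -0.02, "ax": 0.1, "ay": 0.3, "az": -50},
])

```text
t: 13.0
tcp_pos: [0.465, 0.0057, 0.1784]
tcp_rot: [0.001, 0.768, -0.641, -0.002]
contact_force: [0.3, 0.0, -3.8]
finger_gap: 0.0074
```

Run:
```python
from h import *
plan([.4673,.0059,.0207],-79.7)
f=grab_frame("wrist"); save(f,"w9.png")
```

```text
t 13.0 tcp [0.465  0.0057 0.1784] jawang -79.68 z [-4.6e-03  5.0e-04 -1.0e+00] F [ 0.3  0.  -3.8] gap 0.0074 q [-0.01  0.18  1.86  0.    1.11  1.38]
d [ 0.0023  0.0002 -0.1577] a [-0.03 -0.26 -0.02]
```

View pics/w9.png

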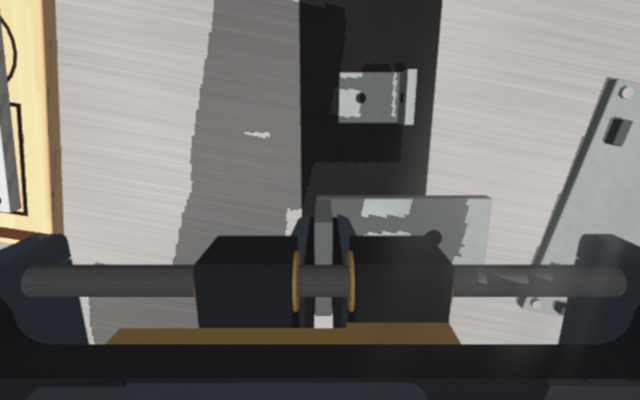

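Request:
apply_moves([
  {"dx": 0.002, "dy": 0, "dz": -0.05, "ax": 0, "ay": -0.2, "az": 0},
  {"dx": 0.002, "dy": 0, "dz": -0.09, "ax": 0, "ay": -0.2, "az": 0},
  {"dx": 0.002, "dy": 0, "dz": -0.125, "ax": 0, "ay": -0.2, "az": 0},
  {"dx": 0.002, "dy": 0, "dz": -0.145, "ax": 0, "ay": -0.2, "az": 0},
  {"dx": 0.002, "dy": 0, "dz": -0.153, "ax": 0, "ay": -0.2, "az": 0},
  {"dx": 0.002, "dy": 0, "dz": -0.156, "ax": 0, "ay": -0.2, "az": 0},
  {"dx": 0.002, "dy": 0, "dz": -0.158, "ax": 0, "ay": -0.2, "az": 0},
  {"dx": 0.002, "dy": 0, "dz": -0.158, "ax": 0, "ay": -0.2, "az": 0},
])

```text
t: 13.85
tcp_pos: [0.4687, 0.0061, 0.0222]
tcp_rot: [-0.001, 0.769, -0.64, 0.001]
contact_force: [-0.5, 0.0, -2.7]
finger_gap: 0.0076
```

Request:
apply_moves([
  {"dx": 0, "dy": 0, "dz": -0.001, "ax": 0, "ay": 0, "az": 0},
  {"dx": 0, "dy": 0, "dz": -0.002, "ax": 0, "ay": 0, "az": 0},
  {"dx": 0, "dy": 0, "dz": -0.003, "ax": 0, "ay": 0, "az": 0},
  {"dx": 0, "dy": 0, "dz": -0.003, "ax": 0, "ay": 0, "az": 0},
])

```text
t: 14.25
tcp_pos: [0.4695, 0.0061, 0.0208]
tcp_rot: [-0.002, 0.769, -0.64, 0.002]
contact_force: [-1.4, 1.0, 7.9]
finger_gap: 0.0077
```

Contact. Release and go back to the board for the coupling.

Request:
apply_moves([
  {"dx": 0, "dy": 0, "dz": 0, "ax": 0, "ay": 0, "az": 0},
  {"dx": 0, "dy": 0, "dz": 0, "ax": 0, "ay": 0, "az": 0},
  {"dx": 0, "dy": 0, "dz": 0.01, "ax": 0, "ay": 0, "az": 0},
  {"dx": 0, "dy": 0, "dz": 0.04, "ax": 0, "ay": 0, "az": 0},
  {"dx": 0, "dy": 0, "dz": 0.09, "ax": 0, "ay": 0, "az": 0},
  {"dx": 0, "dy": 0.04, "dz": 0.13, "ax": 0, "ay": 0, "az": 8},
  {"dx": 0.01, "dy": 0.08, "dz": 0.15, "ax": 0, "ay": 0, "az": 16},
  {"dx": 0.02, "dy": 0.12, "dz": 0.16, "ax": 0, "ay": 0, "az": 24},
], jaw=0.4)

```text
t: 15.05
tcp_pos: [0.4908, 0.1275, 0.1847]
tcp_rot: [-0.004, 0.886, -0.464, 0.004]
contact_force: [1.1, 0.5, -0.3]
finger_gap: 0.0546
```

Run:
```python
from h import *
plan([.5275,.29,.18],-3)
```

```text
t 15.05 tcp [0.4908 0.1275 0.1847] jawang -55.29 z [ 0.0107  0.0037 -0.9999] F [ 1.1  0.5 -0.3] gap 0.0546 q [0.23 0.23 1.77 0.   1.13 1.2 ]
d [ 0.0367  0.1625 -0.0047] a [-0.48  0.47 52.29]
```

Request:
apply_moves([
  {"dx": 0.01, "dy": 0.04, "dz": 0, "ax": -0.1, "ay": 0.1, "az": 8},
  {"dx": 0.02, "dy": 0.08, "dz": 0, "ax": -0.3, "ay": 0.3, "az": 16},
  {"dx": 0.03, "dy": 0.12, "dz": 0, "ax": -0.5, "ay": 0.5, "az": 24},
  {"dx": 0.037, "dy": 0.15, "dz": 0, "ax": -0.5, "ay": 0.5, "az": 32},
  {"dx": 0.037, "dy": 0.162, "dz": 0, "ax": -0.5, "ay": 0.5, "az": 40},
  {"dx": 0.037, "dy": 0.162, "dz": 0, "ax": -0.5, "ay": 0.5, "az": 48},
  {"dx": 0.037, "dy": 0.162, "dz": 0, "ax": -0.5, "ay": 0.5, "az": 52.3},
  {"dx": 0.037, "dy": 0.162, "dz": 0, "ax": -0.5, "ay": 0.5, "az": 52.3},
])

```text
t: 15.85
tcp_pos: [0.5277, 0.2897, 0.1851]
tcp_rot: [0.0, 1.0, -0.026, -0.0]
contact_force: [-0.1, -0.4, -0.1]
finger_gap: 0.0548
```

Run:
```python
from h import *
st()
f=grab_frame("wrist"); save(f,"w10.png")
import pickle; pickle.dump(f,open("w10.pkl","wb"))
im=cv2.imread("pics/w10.png"); cv2.imwrite("pics/w10b.png",cv2.resize(im[40:230,190:450],None,fx=3,fy=3,interpolation=cv2.INTER_CUBIC))
```

```text
t 15.85 tcp [0.5277 0.2897 0.1851] jawang -2.98 z [-1.e-04 -5.e-04 -1.e+00] F [-0.1 -0.4 -0.1] gap 0.0548 q [ 0.48  0.38  1.55 -0.    1.22  0.54]
```

View pics/w10b.png

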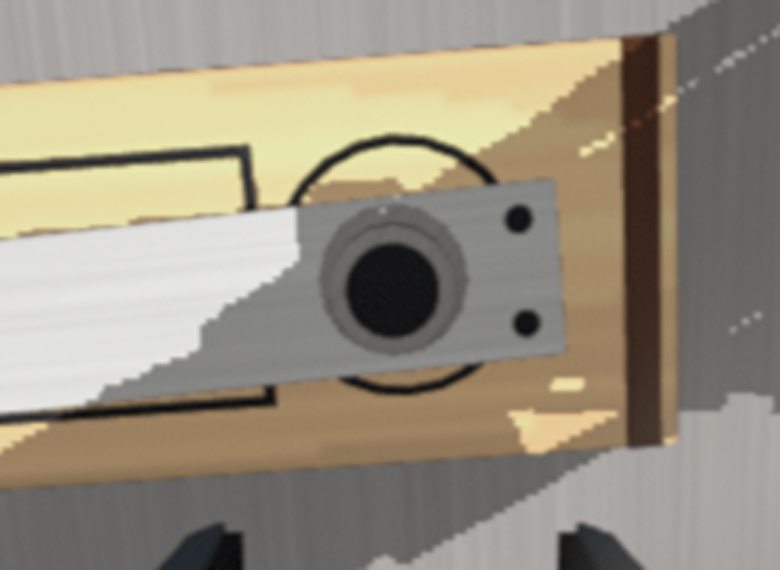

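The bore is centred at crop (393,291), which is (321,137) in the full image.

Run:
```python
from h import *
import pickle
f=pickle.load(open("w10.pkl","rb"))
for n,p,z in [("bore",(393,291),.082),("collar",(394,280),.050),("platec1",(556,180),.032),("platec2",(565,352),.032),("circ t",(400,138),.018),("circ b",(403,389),.018),("rectTR",(248,150),.018),("rectBR",(273,400),.018),("holes1",(518,218),.032),("hole2",(527,322),.032)]:
    print(n,np.round(onz(f,p[0]/3+190,p[1]/3+40,z),4))
```

```text
bore [0.5279 0.3369 0.082 ]
collar [0.5281 0.3372 0.05  ]
platec1 [0.5785 0.3631 0.032 ]
platec2 [0.5807 0.3106 0.032 ]
circ t [0.532  0.3783 0.018 ]
circ b [0.5289 0.2988 0.018 ]
rectTR [0.4842 0.3772 0.018 ]
rectBR [0.4854 0.2974 0.018 ]
holes1 [0.5668 0.3525 0.032 ]
hole2 [0.5689 0.3207 0.032 ]
```

Request:
apply_moves([
  {"dx": 0, "dy": 0.03, "dz": 0, "ax": 0, "ay": 0, "az": 0},
  {"dx": 0, "dy": 0.047, "dz": -0.01, "ax": 0, "ay": 0, "az": 0},
  {"dx": 0, "dy": 0.047, "dz": -0.04, "ax": 0, "ay": 0, "az": 0},
  {"dx": 0, "dy": 0.047, "dz": -0.08, "ax": 0, "ay": 0, "az": 0},
  {"dx": 0, "dy": 0.047, "dz": -0.11, "ax": 0, "ay": 0, "az": 0},
  {"dx": 0, "dy": 0.047, "dz": -0.125, "ax": 0, "ay": 0, "az": 0},
  {"dx": 0, "dy": 0.047, "dz": -0.131, "ax": 0, "ay": 0, "az": 0},
  {"dx": 0, "dy": 0.047, "dz": -0.131, "ax": 0, "ay": 0, "az": 0},
])

```text
t: 16.7
tcp_pos: [0.5273, 0.3363, 0.0531]
tcp_rot: [0.001, 1.0, -0.027, -0.001]
contact_force: [0.5, -0.7, 0.2]
finger_gap: 0.0545
```

Request:
apply_moves([
  {"dx": 0, "dy": 0, "dz": 0, "ax": 0, "ay": 0, "az": 0},
  {"dx": 0, "dy": 0, "dz": 0, "ax": 0, "ay": 0, "az": 0},
  {"dx": 0, "dy": 0, "dz": 0, "ax": 0, "ay": 0, "az": 0},
  {"dx": 0, "dy": 0, "dz": 0, "ax": 0, "ay": 0, "az": 0},
], jaw=1, squeeze=30)

```text
t: 17.1
tcp_pos: [0.5279, 0.3366, 0.0542]
tcp_rot: [0.0, 1.0, -0.027, 0.0]
contact_force: [0.6, 0.1, 3.1]
finger_gap: 0.0328
```

Run:
```python
from h import *
st()
f=grab_frame("wrist"); save(f,"w11.png")
```

```text
t 17.1 tcp [0.5279 0.3366 0.0542] jawang -3.09 z [ 3.e-04 -5.e-04 -1.e+00] F [0.6 0.1 3.1] gap 0.0328 q [ 0.55  0.53  1.65 -0.    0.96  0.6 ]
```

View pics/w11.png

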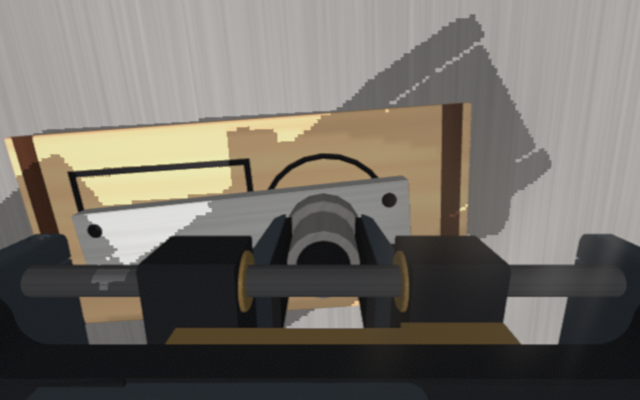

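The coupling is held on its neck. On to the mat's free end.

Request:
apply_moves([
  {"dx": 0, "dy": 0, "dz": 0.02, "ax": 0, "ay": 0, "az": 0},
  {"dx": 0, "dy": 0, "dz": 0.06, "ax": 0, "ay": 0, "az": 0},
  {"dx": 0, "dy": -0.01, "dz": 0.1, "ax": 0, "ay": 0, "az": -4},
  {"dx": 0.01, "dy": -0.04, "dz": 0.13, "ax": 0, "ay": 0, "az": -10},
  {"dx": 0.02, "dy": -0.08, "dz": 0.14, "ax": 0, "ay": 0, "az": -17},
  {"dx": 0.03, "dy": -0.12, "dz": 0.14, "ax": 0, "ay": 0, "az": -25},
  {"dx": 0.04, "dy": -0.16, "dz": 0.14, "ax": 0, "ay": 0, "az": -33},
  {"dx": 0.05, "dy": -0.2, "dz": 0.14, "ax": 0, "ay": 0, "az": -41},
])

```text
t: 17.95
tcp_pos: [0.5776, 0.135, 0.1939]
tcp_rot: [0.0, 0.926, -0.378, -0.0]
contact_force: [0.1, 0.1, -2.9]
finger_gap: 0.0328
```

Run:
```python
from h import *
plan([.6235,-.011,.15],-79.7)
```

```text
t 17.95 tcp [0.5776 0.135  0.1939] jawang -44.41 z [-1.e-03 -7.e-04 -1.e+00] F [ 0.1  0.1 -2.9] gap 0.0328 q [ 0.21  0.36  1.55 -0.    1.23  0.99]
d [ 0.0459 -0.146  -0.0439] a [ 2.000e-02 -7.000e-02 -3.529e+01]
```

Request:
apply_moves([
  {"dx": 0.015, "dy": -0.04, "dz": 0, "ax": 0, "ay": 0, "az": -8},
  {"dx": 0.03, "dy": -0.08, "dz": 0, "ax": 0, "ay": 0, "az": -16},
  {"dx": 0.046, "dy": -0.12, "dz": 0, "ax": 0, "ay": 0, "az": -24},
  {"dx": 0.046, "dy": -0.146, "dz": -0.01, "ax": 0, "ay": 0, "az": -32},
  {"dx": 0.046, "dy": -0.146, "dz": -0.03, "ax": 0, "ay": 0, "az": -35.3},
  {"dx": 0.046, "dy": -0.146, "dz": -0.044, "ax": 0, "ay": 0, "az": -35.3},
  {"dx": 0.046, "dy": -0.146, "dz": -0.044, "ax": 0, "ay": 0, "az": -35.3},
  {"dx": 0.046, "dy": -0.146, "dz": -0.044, "ax": 0, "ay": 0, "az": -35.3},
])

```text
t: 18.75
tcp_pos: [0.6235, -0.0109, 0.1498]
tcp_rot: [0.001, 0.768, -0.641, -0.001]
contact_force: [-0.4, -0.2, -1.9]
finger_gap: 0.0324
```

Run:
```python
from h import *
plan([.6235,-.011,.027],-79.7)
f=grab_frame("wrist"); save(f,"w12.png")
f=grab_frame("top"); im=cv2.cvtColor(f["frame"],cv2.COLOR_RGB2BGR)
cv2.imwrite("pics/t12.png",cv2.resize(im[140:300,110:370],None,fx=3,fy=3,interpolation=cv2.INTER_CUBIC))
```

```text
t 18.75 tcp [ 0.6235 -0.0109  0.1498] jawang -79.7 z [-0.0018  0.     -1.    ] F [-0.4 -0.2 -1.9] gap 0.0324 q [-0.04  0.44  1.54 -0.    1.16  1.36]
d [ 0.000e+00 -1.000e-04 -1.228e-01] a [-0.   -0.11  0.  ]
```

View pics/w12.png

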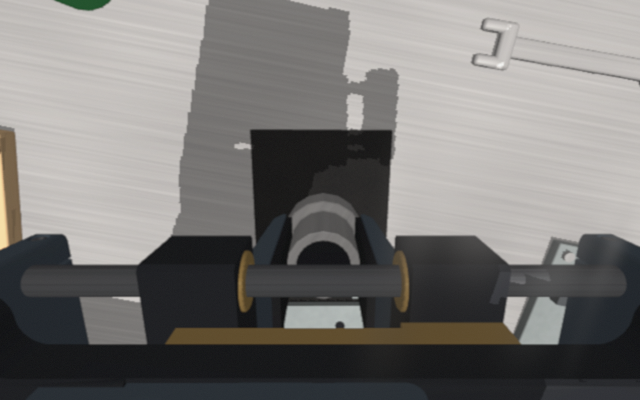

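View pics/t12.png

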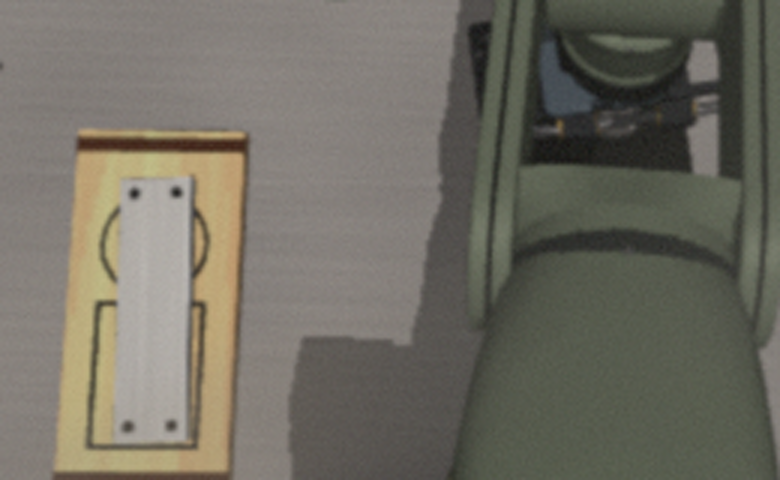

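Request:
apply_moves([
  {"dx": 0, "dy": 0, "dz": -0.04, "ax": 0, "ay": -0.1, "az": 0},
  {"dx": 0, "dy": 0, "dz": -0.08, "ax": 0, "ay": -0.1, "az": 0},
  {"dx": 0, "dy": 0, "dz": -0.105, "ax": 0, "ay": -0.1, "az": 0},
  {"dx": 0, "dy": 0, "dz": -0.117, "ax": 0, "ay": -0.1, "az": 0},
  {"dx": 0, "dy": 0, "dz": -0.121, "ax": 0, "ay": -0.1, "az": 0},
  {"dx": 0, "dy": 0, "dz": -0.123, "ax": 0, "ay": -0.1, "az": 0},
  {"dx": 0, "dy": 0, "dz": -0.124, "ax": 0, "ay": -0.1, "az": 0},
  {"dx": 0, "dy": 0, "dz": -0.125, "ax": 0, "ay": -0.1, "az": 0},
])

```text
t: 19.65
tcp_pos: [0.6252, -0.0108, 0.0273]
tcp_rot: [-0.002, 0.768, -0.641, 0.002]
contact_force: [-0.5, 0.8, -2.6]
finger_gap: 0.0329
```

Request:
apply_moves([
  {"dx": 0, "dy": 0, "dz": -0.001, "ax": 0, "ay": 0, "az": 0},
  {"dx": 0, "dy": 0, "dz": -0.002, "ax": 0, "ay": 0, "az": 0},
  {"dx": 0, "dy": 0, "dz": -0.003, "ax": 0, "ay": 0, "az": 0},
  {"dx": 0, "dy": 0, "dz": -0.003, "ax": 0, "ay": 0, "az": 0},
])

```text
t: 20.05
tcp_pos: [0.6261, -0.0108, 0.0261]
tcp_rot: [-0.002, 0.768, -0.641, 0.003]
contact_force: [-1.4, -0.9, 5.9]
finger_gap: 0.0325
```

Contact. Release and go to the plate.

Request:
apply_moves([
  {"dx": 0, "dy": 0, "dz": 0, "ax": 0, "ay": 0, "az": 0},
  {"dx": 0, "dy": 0, "dz": 0, "ax": 0, "ay": 0, "az": 0},
  {"dx": 0, "dy": 0, "dz": 0.01, "ax": 0, "ay": 0, "az": 0},
  {"dx": 0, "dy": 0, "dz": 0.04, "ax": 0, "ay": 0, "az": 0},
  {"dx": 0, "dy": 0, "dz": 0.08, "ax": 0, "ay": 0, "az": 0},
  {"dx": -0.02, "dy": 0.04, "dz": 0.11, "ax": 0, "ay": 0, "az": 0},
  {"dx": -0.05, "dy": 0.08, "dz": 0.15, "ax": 0, "ay": 0, "az": -3},
  {"dx": -0.08, "dy": 0.12, "dz": 0.18, "ax": 0, "ay": 0, "az": -6},
], jaw=0)

```text
t: 20.85
tcp_pos: [0.5589, 0.0925, 0.1942]
tcp_rot: [-0.003, 0.732, -0.681, 0.004]
contact_force: [-0.1, 1.0, 1.0]
finger_gap: 0.0907
```

Run:
```python
from h import *
plan([.42,.336,.22],-88)
f=grab_frame("top"); im=cv2.cvtColor(f["frame"],cv2.COLOR_RGB2BGR)
cv2.imwrite("pics/t13.png",cv2.resize(im[140:300,260:370],None,fx=3,fy=3,interpolation=cv2.INTER_CUBIC))
```

```text
t 20.85 tcp [0.5589 0.0925 0.1942] jawang -85.87 z [ 9.4e-03 -6.0e-04 -1.0e+00] F [-0.1  1.   1. ] gap 0.0907 q [ 0.14  0.31  1.62 -0.    1.19  1.64]
d [-0.1389  0.2435  0.0258] a [ 0.05  0.54 -2.13]
```

View pics/t13.png

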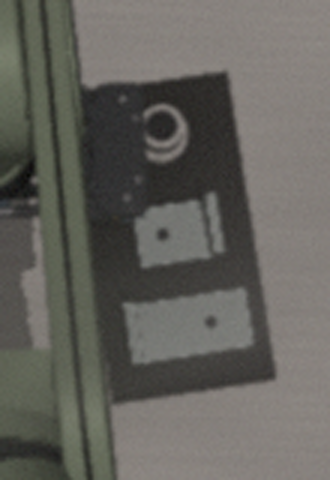

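The top view shows all three standing on the mat, side by side: the coupling at (165,130), the small bracket at (180,232) and the large one at (188,327). Next I'll look at the plate.

Request:
apply_moves([
  {"dx": -0.025, "dy": 0.043, "dz": 0.01, "ax": 0, "ay": 0.2, "az": -1},
  {"dx": -0.05, "dy": 0.086, "dz": 0.02, "ax": 0, "ay": 0.5, "az": -2},
  {"dx": -0.075, "dy": 0.13, "dz": 0.02, "ax": 0, "ay": 0.5, "az": -2},
  {"dx": -0.1, "dy": 0.17, "dz": 0.02, "ax": 0, "ay": 0.5, "az": -2},
  {"dx": -0.125, "dy": 0.21, "dz": 0.02, "ax": 0, "ay": 0.5, "az": -2},
  {"dx": -0.139, "dy": 0.243, "dz": 0.02, "ax": 0, "ay": 0.5, "az": -2},
  {"dx": -0.139, "dy": 0.243, "dz": 0.02, "ax": 0, "ay": 0.5, "az": -2},
  {"dx": -0.139, "dy": 0.243, "dz": 0.02, "ax": 0, "ay": 0.5, "az": -2},
])

```text
t: 21.7
tcp_pos: [0.4176, 0.3409, 0.2191]
tcp_rot: [-0.003, 0.721, -0.692, 0.0]
contact_force: [-0.3, 0.3, 0.1]
finger_gap: 0.0907
```

Run:
```python
from h import *
st()
f=grab_frame("wrist"); save(f,"w14.png")
import pickle; pickle.dump(f,open("w14.pkl","wb"))
im=cv2.imread("pics/w14.png"); cv2.imwrite("pics/w14b.png",cv2.resize(im[0:240,200:440],None,fx=2.5,fy=2.5,interpolation=cv2.INTER_CUBIC))
```

```text
t 21.7 tcp [0.4176 0.3409 0.2191] jawang -87.64 z [ 0.0048  0.0039 -1.    ] F [-0.3  0.3  0.1] gap 0.0907 q [0.66 0.26 1.64 0.   1.24 2.19]
```

View pics/w14b.png

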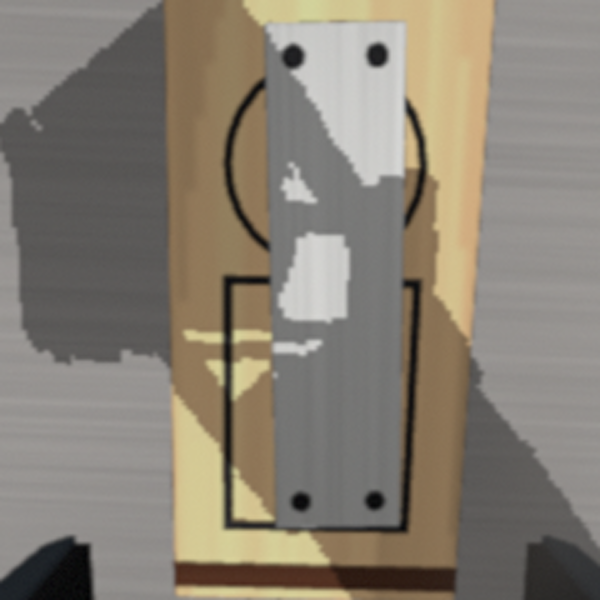

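Plate corners in the crop are (265,22), (405,22), (401,527) and (276,527). All four holes are visible, and so are both outlines.

Run:
```python
from h import *
import pickle
f=pickle.load(open("w14.pkl","rb"))
def g(l,z): return np.array([onz(f,x/2.5+200,y/2.5,z)[:2] for x,y in l])
for n,l,z in [("corn",[(265,22),(405,22),(401,527),(276,527)],.032),("holes",[(293,56),(377,55),(375,501),(301,501)],.032),("rect",[(228,279),(418,284),(405,528),(229,525)],.018),("circ",[(228,163),(425,163)],.018)]:
    P=g(l,z); print(n,np.round(P,4).tolist(),P.mean(0))
    if len(P)==4:
        d=(P[0]+P[1]-P[2]-P[3]); print("ang",np.degrees(np.arctan2(d[1],d[0])), np.linalg.norm(d)/2)
f=pickle.load(open("w1.pkl","rb"))
im=cv2.cvtColor(f["frame"],cv2.COLOR_RGB2BGR)
cv2.imwrite("pics/w1b.png",cv2.resize(im[110:250,290:500],None,fx=3.5,fy=3.5,interpolation=cv2.INTER_CUBIC))
```

```text
corn [[0.5776, 0.3633], [0.5798, 0.3104], [0.381, 0.2982], [0.3787, 0.3527]] [0.47927923 0.33115534]
ang 3.2737980548930943 0.1991713423685601
holes [[0.5663, 0.3522], [0.568, 0.3203], [0.3923, 0.3103], [0.3909, 0.3423]] [0.4793746  0.33127187]
ang 3.258348474135774 0.17587873105279658
rect [[0.4826, 0.3768], [0.4839, 0.2967], [0.3764, 0.2947], [0.3745, 0.3744]] [0.4293518  0.33564847]
ang 1.1836440526408456 0.10782934629672596
circ [[0.5285, 0.3776], [0.5318, 0.2974]] [0.53018465 0.33752106]
```

View pics/w1b.png

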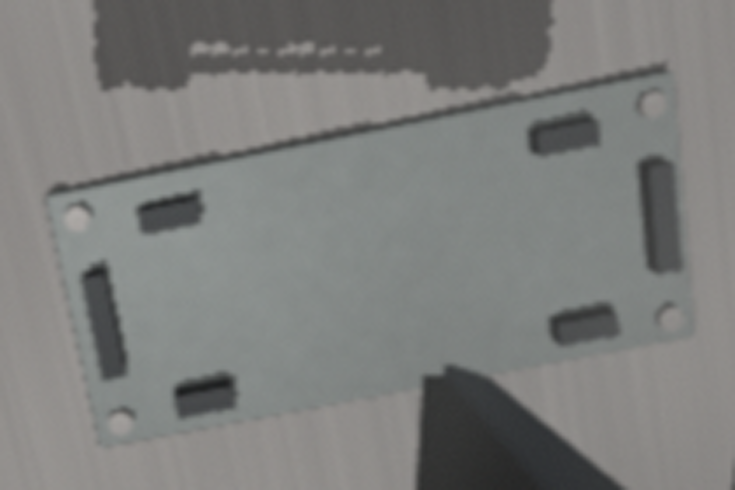

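Plate centre is (0.4793, 0.3312) at yaw 3.3°.

```bash
python3 -c "
from h import *
plan([.4793,.3312,.06],-86.7)"
```

```text
t 21.75 tcp [0.418  0.3402 0.2191] jawang -87.74 z [ 0.0047  0.0038 -1.    ] F [ 0.4 -0.5 -0.4] gap 0.0912 q [0.66 0.26 1.64 0.   1.24 2.19]
d [ 0.0613 -0.009  -0.1591] a [-0.22  0.27  1.04]
```

Request:
apply_moves([
  {"dx": 0.03, "dy": -0.005, "dz": -0.03, "ax": -0.2, "ay": 0.3, "az": 1},
  {"dx": 0.061, "dy": -0.009, "dz": -0.06, "ax": -0.2, "ay": 0.3, "az": 1},
  {"dx": 0.061, "dy": -0.009, "dz": -0.1, "ax": -0.2, "ay": 0.3, "az": 1},
  {"dx": 0.061, "dy": -0.009, "dz": -0.14, "ax": -0.2, "ay": 0.3, "az": 1},
  {"dx": 0.061, "dy": -0.009, "dz": -0.16, "ax": -0.2, "ay": 0.3, "az": 1},
  {"dx": 0.061, "dy": -0.009, "dz": -0.16, "ax": -0.2, "ay": 0.3, "az": 1},
  {"dx": 0.061, "dy": -0.009, "dz": -0.16, "ax": -0.2, "ay": 0.3, "az": 1},
])

```text
t: 22.45
tcp_pos: [0.4801, 0.3303, 0.0596]
tcp_rot: [-0.0, 0.726, -0.687, -0.0]
contact_force: [0.7, 0.9, 0.8]
finger_gap: 0.0913
```

Run:
```python
from h import *
plan([.4793,.3312,.0205],-86.7)
f=grab_frame("wrist"); save(f,"w15.png")
```

```text
t 22.45 tcp [0.4801 0.3303 0.0596] jawang -86.84 z [ 0.e+00  5.e-04 -1.e+00] F [0.7 0.9 0.8] gap 0.0913 q [0.58 0.47 1.76 0.   0.92 2.1 ]
d [-0.0008  0.0009 -0.0391] a [-0.03  0.    0.14]
```

View pics/w15.png

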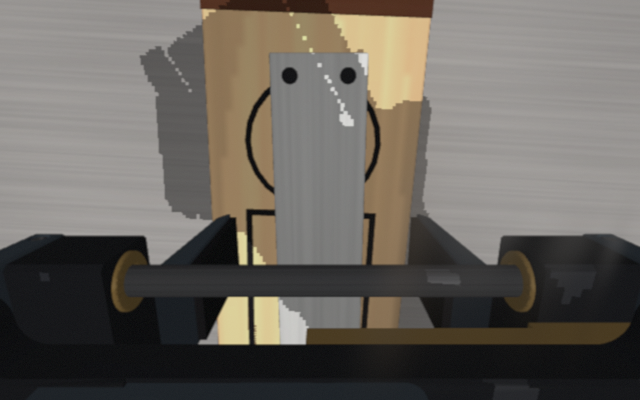

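The plate is centred and square between the open fingers. Descend in small steps.

Request:
apply_moves([
  {"dx": -0.001, "dy": 0.001, "dz": -0.02, "ax": 0, "ay": 0, "az": 0.1},
  {"dx": -0.001, "dy": 0.001, "dz": -0.03, "ax": 0, "ay": 0, "az": 0.1},
  {"dx": -0.001, "dy": 0.001, "dz": -0.036, "ax": 0, "ay": 0, "az": 0.1},
  {"dx": -0.001, "dy": 0.001, "dz": -0.039, "ax": 0, "ay": 0, "az": 0.1},
  {"dx": -0.001, "dy": 0.001, "dz": -0.039, "ax": 0, "ay": 0, "az": 0.1},
])

```text
t: 23.0
tcp_pos: [0.4796, 0.332, 0.0217]
tcp_rot: [-0.001, 0.727, -0.687, 0.0]
contact_force: [-0.2, -0.4, -0.0]
finger_gap: 0.0918
```

Request:
apply_moves([
  {"dx": 0, "dy": -0.0005, "dz": -0.001, "ax": 0, "ay": 0, "az": 0},
  {"dx": 0, "dy": -0.0005, "dz": -0.001, "ax": 0, "ay": 0, "az": 0},
  {"dx": 0, "dy": -0.0005, "dz": -0.001, "ax": 0, "ay": 0, "az": 0},
  {"dx": 0, "dy": -0.0005, "dz": -0.001, "ax": 0, "ay": 0, "az": 0},
  {"dx": 0, "dy": -0.0005, "dz": -0.001, "ax": 0, "ay": 0, "az": 0},
], jaw=1, squeeze=50)

```text
t: 23.5
tcp_pos: [0.4797, 0.3318, 0.0208]
tcp_rot: [-0.002, 0.727, -0.687, -0.0]
contact_force: [0.1, 0.6, 0.4]
finger_gap: 0.054
```

Request:
apply_moves([
  {"dx": 0, "dy": 0, "dz": 0.01, "ax": 0, "ay": 0, "az": 0},
  {"dx": 0, "dy": 0, "dz": 0.03, "ax": 0, "ay": 0, "az": 0},
  {"dx": 0, "dy": 0, "dz": 0.06, "ax": 0, "ay": 0, "az": 0},
  {"dx": 0, "dy": 0, "dz": 0.09, "ax": 0, "ay": 0, "az": 0},
])

```text
t: 23.9
tcp_pos: [0.479, 0.3313, 0.1115]
tcp_rot: [-0.001, 0.727, -0.687, -0.0]
contact_force: [0.4, 0.4, -3.3]
finger_gap: 0.0533
```

Run:
```python
from h import *
st()
f=grab_frame("wrist"); save(f,"w16.png")
f=grab_frame("scene"); im=cv2.cvtColor(f["frame"],cv2.COLOR_RGB2BGR)
cv2.imwrite("pics/s16.png",cv2.resize(im[120:260,350:510],None,fx=4,fy=4,interpolation=cv2.INTER_CUBIC))
```

```text
t 23.9 tcp [0.479  0.3313 0.1115] jawang -86.73 z [ 5.0e-04  1.2e-03 -1.0e+00] F [ 0.4  0.4 -3.3] gap 0.0533 q [0.58 0.41 1.7  0.   1.03 2.1 ]
```

View pics/w16.png

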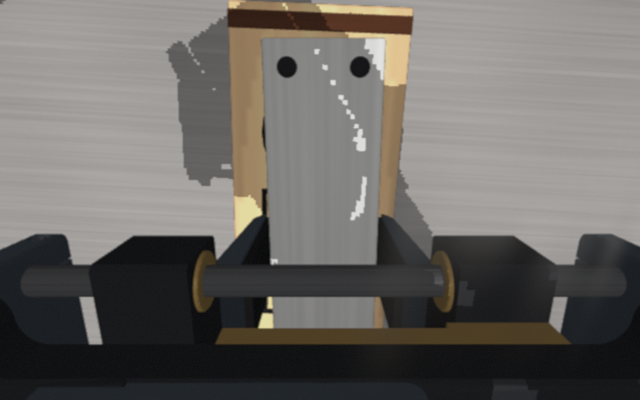

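View pics/s16.png

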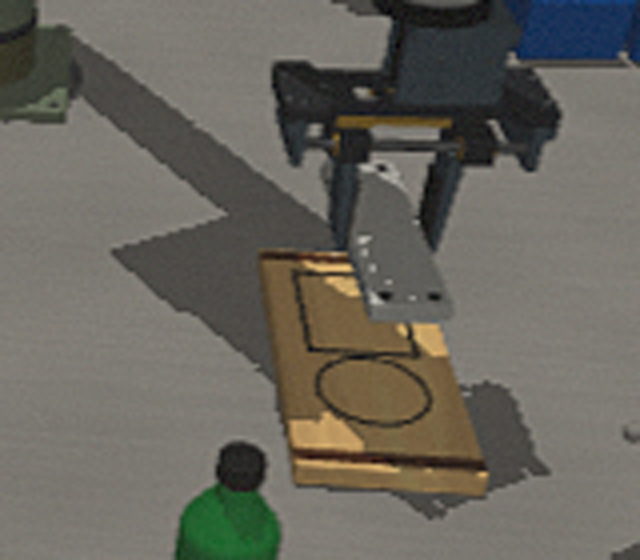

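The plate is level in the grip. Carry it high over the mat to the jig.

Request:
apply_moves([
  {"dx": 0, "dy": -0.02, "dz": 0.04, "ax": 0, "ay": 0, "az": 0},
  {"dx": 0, "dy": -0.05, "dz": 0.08, "ax": 0, "ay": 0, "az": 0},
  {"dx": 0, "dy": -0.09, "dz": 0.1, "ax": 0, "ay": 0, "az": 0},
  {"dx": 0, "dy": -0.13, "dz": 0.1, "ax": 0, "ay": 0, "az": 0},
  {"dx": 0, "dy": -0.17, "dz": 0.1, "ax": 0, "ay": 0, "az": -1},
  {"dx": 0, "dy": -0.21, "dz": 0.1, "ax": 0, "ay": 0, "az": -2},
  {"dx": 0, "dy": -0.25, "dz": 0.1, "ax": 0, "ay": 0, "az": -3},
  {"dx": 0, "dy": -0.29, "dz": 0.1, "ax": 0, "ay": 0, "az": -4},
])

```text
t: 24.8
tcp_pos: [0.4809, 0.0417, 0.2139]
tcp_rot: [0.005, -0.702, 0.712, -0.0]
contact_force: [-0.0, 0.1, -4.5]
finger_gap: 0.0535
```

Request:
apply_moves([
  {"dx": 0, "dy": -0.04, "dz": 0, "ax": 0, "ay": 0, "az": 0},
  {"dx": 0, "dy": -0.09, "dz": 0, "ax": 0, "ay": 0, "az": 0},
  {"dx": 0, "dy": -0.14, "dz": 0, "ax": 0, "ay": 0, "az": 0},
  {"dx": 0, "dy": -0.18, "dz": 0, "ax": 0, "ay": 0, "az": -1},
  {"dx": 0, "dy": -0.22, "dz": 0, "ax": 0, "ay": 0, "az": -1},
  {"dx": 0, "dy": -0.26, "dz": 0, "ax": 0, "ay": 0, "az": -1},
  {"dx": 0, "dy": -0.3, "dz": 0, "ax": 0, "ay": 0, "az": -1},
  {"dx": 0, "dy": -0.32, "dz": 0, "ax": 0, "ay": 0, "az": -1},
])

```text
t: 25.6
tcp_pos: [0.4798, -0.2811, 0.2122]
tcp_rot: [0.004, -0.695, 0.719, 0.0]
contact_force: [0.1, 0.4, -3.1]
finger_gap: 0.0533
```

Run:
```python
from h import *
plan([.483,-.2966,.12],-91.9)
```

```text
t 25.6 tcp [ 0.4798 -0.2811  0.2122] jawang -91.89 z [ 0.0054  0.0063 -1.    ] F [ 0.1  0.4 -3.1] gap 0.0533 q [-0.56  0.29  1.61  0.01  1.24  1.05]
d [ 0.0032 -0.0155 -0.0922] a [-0.36  0.31 -0.01]
```

Request:
apply_moves([
  {"dx": 0.003, "dy": -0.0155, "dz": -0.02, "ax": -0.2, "ay": 0.1, "az": 0},
  {"dx": 0.003, "dy": -0.0155, "dz": -0.05, "ax": -0.4, "ay": 0.3, "az": 0},
  {"dx": 0.003, "dy": -0.0155, "dz": -0.09, "ax": -0.4, "ay": 0.3, "az": 0},
  {"dx": 0.003, "dy": -0.0155, "dz": -0.12, "ax": -0.4, "ay": 0.3, "az": 0},
  {"dx": 0.003, "dy": -0.0155, "dz": -0.12, "ax": -0.4, "ay": 0.3, "az": 0},
  {"dx": 0.003, "dy": -0.0155, "dz": -0.12, "ax": -0.4, "ay": 0.3, "az": 0},
])

```text
t: 26.2
tcp_pos: [0.4825, -0.2965, 0.0917]
tcp_rot: [-0.0, -0.695, 0.719, 0.001]
contact_force: [0.9, -0.2, -2.6]
finger_gap: 0.0534
```

Run:
```python
from h import *
st()
f=grab_frame("wrist"); save(f,"w17.png")
import pickle; pickle.dump(f,open("w17.pkl","wb"))
f2=grab_frame("top"); im=cv2.cvtColor(f2["frame"],cv2.COLOR_RGB2BGR)
cv2.imwrite("pics/t17.png",cv2.resize(im[180:320,370:490],None,fx=4,fy=4,interpolation=cv2.INTER_CUBIC))
f3=grab_frame("scene"); im=cv2.cvtColor(f3["frame"],cv2.COLOR_RGB2BGR)
cv2.imwrite("pics/s17.png",cv2.resize(im[140:260,190:310],None,fx=5,fy=5,interpolation=cv2.INTER_CUBIC))
```

```text
t 26.2 tcp [ 0.4825 -0.2965  0.0917] jawang -91.89 z [-1.3e-03  3.0e-04 -1.0e+00] F [ 0.9 -0.2 -2.6] gap 0.0534 q [-0.57  0.41  1.76 -0.    0.97  1.03]
```

View pics/w17.png

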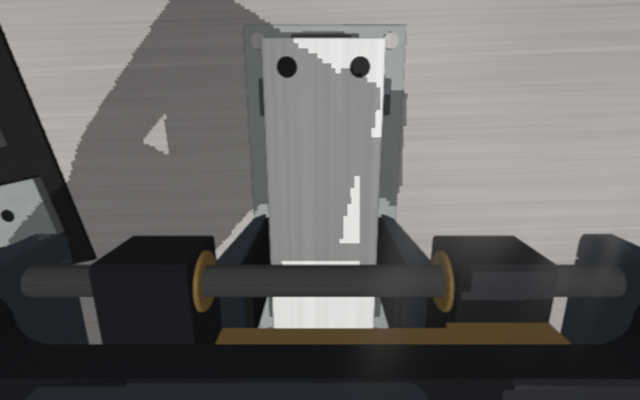

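View pics/s17.png

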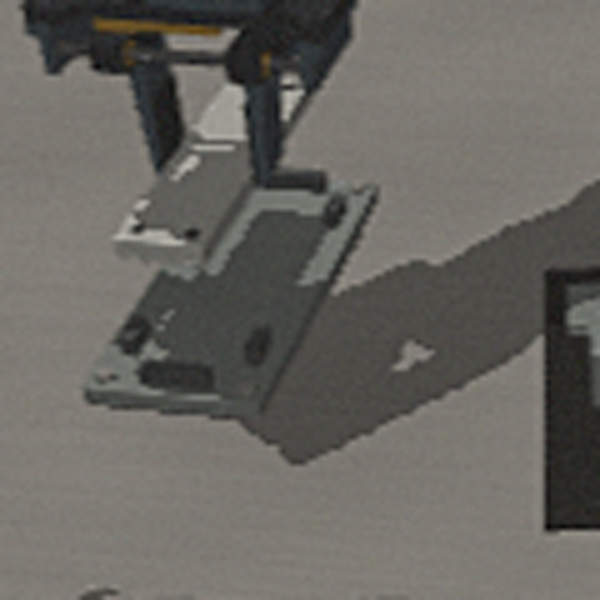

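The jig's far corners are at (244,25) and (406,26), with its end stop at cols 293–358. The plate's far edge is at (264–385, 38).

Run:
```python
from h import *
import pickle
f=pickle.load(open("w17.pkl","rb"))
im=cv2.cvtColor(f["frame"],cv2.COLOR_RGB2BGR)
cv2.imwrite("pics/w17b.png",cv2.resize(im[15:215,235:415],None,fx=3,fy=3,interpolation=cv2.INTER_CUBIC))
a=np.radians(-1.9);M=np.array([[np.cos(a),-np.sin(a)],[np.sin(a),np.cos(a)]])
for n,p,z in [("jigTL",(244,25),.012),("jigTR",(406,26),.012),("L",(253,205),.012),("plTL",(264,38),.103),("plTR",(385,38),.103),("hL",(287,67),.103),("hR",(360,67),.103)]:
    P=onz(f,*p,z)[:2]; print(n,P.round(4),((P-[.483,-.2966])@M).round(4))
f=pickle.load(open("w1.pkl","rb"))
P=np.array([onz(f,u/3.5+290,v/3.5+110,.012)[:2] for u,v in [(47,192),(668,72),(693,335),(100,443)]]);print(P.round(4),P.mean(0))
print(((P-[.483,-.2966])@M).round(4))
```

```text
jigTL [ 0.6075 -0.249 ] [0.1228 0.0517]
jigTR [ 0.6034 -0.3568] [ 0.1223 -0.0561]
L [ 0.4828 -0.2443] [-0.002   0.0522]
plTL [ 0.5827 -0.2755] [0.0989 0.0244]
plTR [ 0.581  -0.3272] [ 0.099  -0.0273]
hL [ 0.5707 -0.2846] [0.0873 0.0149]
hR [ 0.5697 -0.3164] [ 0.0873 -0.0169]
[[ 0.3607 -0.2391]
 [ 0.6063 -0.2484]
 [ 0.6044 -0.3571]
 [ 0.3566 -0.3475]] [ 0.48199018 -0.29803843]
[[-0.1241  0.0534]
 [ 0.1217  0.0522]
 [ 0.1233 -0.0564]
 [-0.1247 -0.0551]]
```

View pics/w17b.png

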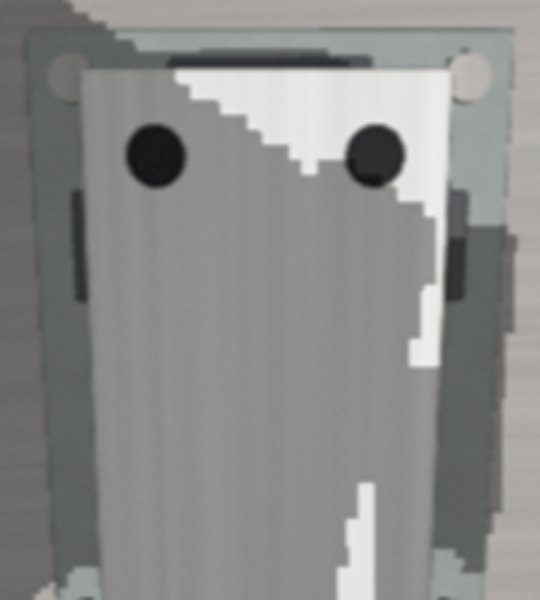

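Alignment is within 1 mm against 7 mm of play. Lower it.

Request:
apply_moves([
  {"dx": -0.001, "dy": -0.0005, "dz": -0.03, "ax": 0, "ay": -0.1, "az": 0},
  {"dx": -0.001, "dy": -0.0005, "dz": -0.05, "ax": 0, "ay": -0.1, "az": 0},
  {"dx": -0.0015, "dy": -0.0005, "dz": -0.062, "ax": 0, "ay": -0.1, "az": 0},
  {"dx": -0.0015, "dy": -0.0005, "dz": -0.069, "ax": 0, "ay": -0.1, "az": 0},
  {"dx": -0.0015, "dy": -0.0005, "dz": -0.073, "ax": 0, "ay": -0.1, "az": 0},
  {"dx": -0.0015, "dy": -0.0005, "dz": -0.076, "ax": 0, "ay": -0.1, "az": 0},
  {"dx": -0.0015, "dy": -0.0005, "dz": -0.077, "ax": 0, "ay": -0.1, "az": 0},
])

```text
t: 27.05
tcp_pos: [0.4829, -0.2981, 0.0175]
tcp_rot: [0.001, -0.695, 0.719, -0.003]
contact_force: [0.1, -0.7, -3.0]
finger_gap: 0.0536
```

Run:
```python
from h import *
st()
f=grab_frame("wrist"); save(f,"w18.png")
```

```text
t 27.05 tcp [ 0.4829 -0.2981  0.0175] jawang -91.88 z [ 0.006  -0.0033 -1.    ] F [ 0.1 -0.7 -3. ] gap 0.0536 q [-0.57  0.5   1.84  0.    0.8   1.03]
```

View pics/w18.png

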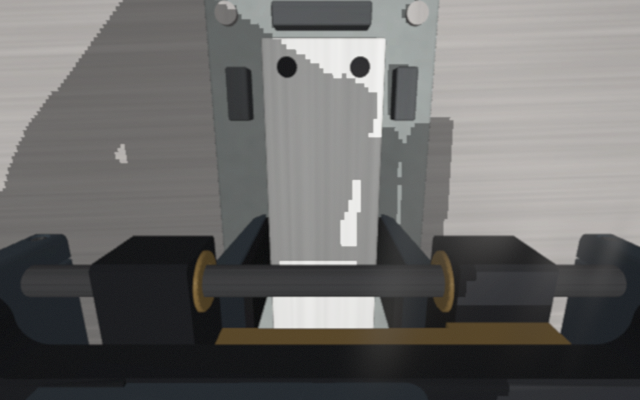

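The plate is evenly between the stops, with about 13 px on each side. Lower the last 3 mm, correcting the small tilt.

Request:
apply_moves([
  {"dx": 0, "dy": 0, "dz": -0.001, "ax": 0.2, "ay": 0.3, "az": 0},
  {"dx": 0, "dy": 0, "dz": -0.002, "ax": 0.2, "ay": 0.3, "az": 0},
  {"dx": 0, "dy": 0, "dz": -0.003, "ax": 0.2, "ay": 0.3, "az": 0},
  {"dx": 0, "dy": 0, "dz": -0.004, "ax": 0.2, "ay": 0.3, "az": 0},
  {"dx": 0, "dy": 0, "dz": -0.004, "ax": 0.2, "ay": 0.3, "az": 0},
])

```text
t: 27.6
tcp_pos: [0.4832, -0.2982, 0.0148]
tcp_rot: [0.001, -0.695, 0.719, -0.001]
contact_force: [-1.4, 0.7, 5.9]
finger_gap: 0.0535
```

Contact. Release and rise.

Request:
apply_moves([
  {"dx": 0, "dy": 0, "dz": 0.0005, "ax": 0, "ay": 0, "az": 0},
  {"dx": 0, "dy": 0, "dz": 0.0005, "ax": 0, "ay": 0, "az": 0},
  {"dx": 0, "dy": 0, "dz": 0.0005, "ax": 0, "ay": 0, "az": 0},
  {"dx": 0, "dy": 0, "dz": 0.02, "ax": 0, "ay": 0, "az": 0},
  {"dx": -0.01, "dy": 0, "dz": 0.06, "ax": 0, "ay": 0, "az": 0},
  {"dx": -0.03, "dy": 0, "dz": 0.11, "ax": 0, "ay": 0, "az": 0},
  {"dx": -0.06, "dy": 0, "dz": 0.15, "ax": 0, "ay": 0, "az": 0},
  {"dx": -0.06, "dy": 0, "dz": 0.15, "ax": 0, "ay": 0, "az": 0},
], jaw=0)

```text
t: 28.4
tcp_pos: [0.4233, -0.2998, 0.1701]
tcp_rot: [0.001, -0.695, 0.719, -0.005]
contact_force: [1.1, -0.4, -0.4]
finger_gap: 0.0913
```

Run:
```python
from h import *
st()
f=grab_frame("wrist"); save(f,"w19.png")
```

```text
t 28.4 tcp [ 0.4233 -0.2998  0.1701] jawang -91.96 z [ 0.0085 -0.0061 -0.9999] F [ 1.1 -0.4 -0.4] gap 0.0913 q [-0.64  0.26  1.77  0.    1.1   0.97]
```

View pics/w19.png

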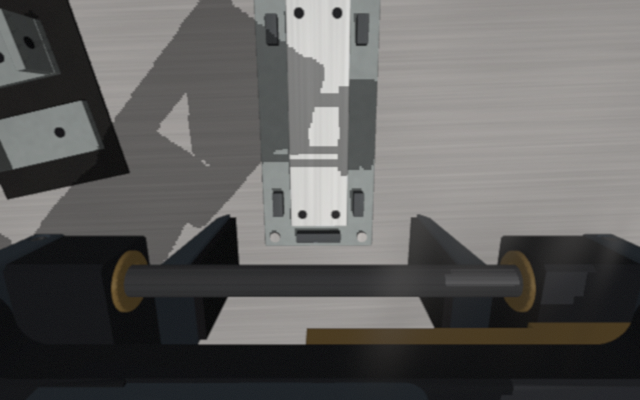

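The plate lies flat between all the stops. Next, the large bracket on the mat.

```bash
python3 -c "
from h import *
plan([.41,-.005,.16],-79.7)"
```

```text
t 28.45 tcp [ 0.4233 -0.2993  0.168 ] jawang -91.96 z [ 0.0067 -0.0042 -1.    ] F [-0.5 -0.9  0.1] gap 0.0911 q [-0.64  0.26  1.77  0.    1.1   0.97]
d [-0.0133  0.2943 -0.008 ] a [ 0.2   0.41 12.26]
```

Request:
apply_moves([
  {"dx": 0, "dy": 0.04, "dz": 0.01, "ax": 0.1, "ay": 0.2, "az": 2},
  {"dx": 0, "dy": 0.085, "dz": 0.01, "ax": 0.2, "ay": 0.4, "az": 5},
  {"dx": -0.005, "dy": 0.13, "dz": 0.01, "ax": 0.2, "ay": 0.4, "az": 8},
  {"dx": -0.01, "dy": 0.18, "dz": 0.01, "ax": 0.2, "ay": 0.4, "az": 12.3},
  {"dx": -0.013, "dy": 0.22, "dz": 0.005, "ax": 0.2, "ay": 0.4, "az": 12.3},
  {"dx": -0.013, "dy": 0.27, "dz": -0.008, "ax": 0.2, "ay": 0.4, "az": 12.3},
  {"dx": -0.013, "dy": 0.294, "dz": -0.008, "ax": 0.2, "ay": 0.4, "az": 12.3},
  {"dx": -0.013, "dy": 0.294, "dz": -0.008, "ax": 0.2, "ay": 0.4, "az": 12.3},
], jaw=0.68)

```text
t: 29.25
tcp_pos: [0.4095, -0.0024, 0.1583]
tcp_rot: [0.001, 0.769, -0.639, -0.002]
contact_force: [-0.3, 0.4, 0.2]
finger_gap: 0.031
```

Run:
```python
from h import *
st()
f=grab_frame("wrist"); save(f,"w20.png")
import pickle; pickle.dump(f,open("w20.pkl","wb"))
im=cv2.imread("pics/w20.png"); cv2.imwrite("pics/w20b.png",cv2.resize(im[0:240,220:460],None,fx=2.5,fy=2.5,interpolation=cv2.INTER_CUBIC))
```

```text
t 29.25 tcp [ 0.4095 -0.0024  0.1583] jawang -79.38 z [-0.0033  0.0011 -1.    ] F [-0.3  0.4  0.2] gap 0.031 q [-0.03  0.11  2.    0.    1.04  1.35]
```

View pics/w20b.png

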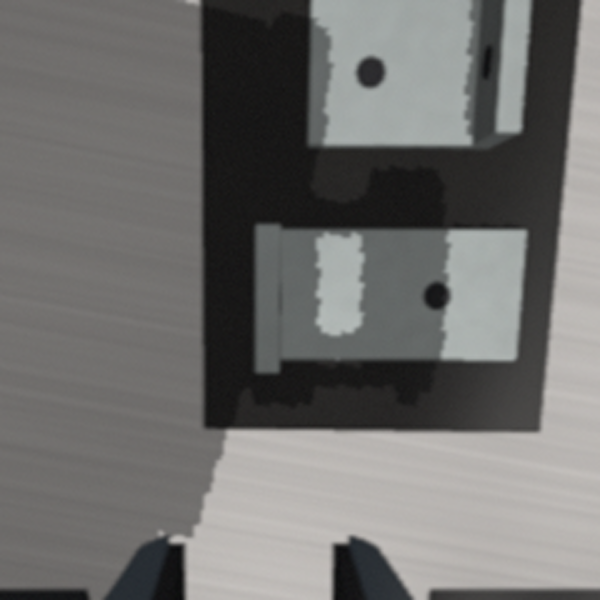

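The large upright is at crop (255–281, 224–373) and square to the tool. The small bracket is beyond it.

Run:
```python
from h import *
import pickle
f=pickle.load(open("w20.pkl","rb"))
P=onz(f,268/2.5+220,299/2.5,.052); print(P)
for l in [(281,231),(527,229),(518,360),(281,361)]: print(onz(f,l[0]/2.5+220,l[1]/2.5,.012))
plan([P[0],P[1],.09],-79.7)
```

```text
[0.46957833 0.00475628 0.052     ]
[0.4919451  0.00390286 0.012     ]
[ 0.50863409 -0.08133983  0.012     ]
[ 0.46350886 -0.0902626   0.012     ]
[ 0.44709527 -0.00484498  0.012     ]
t 29.3 tcp [ 0.4099 -0.0039  0.1586] jawang -79.45 z [-2.5e-03  1.0e-04 -1.0e+00] F [ 0.1 -0.2  0. ] gap 0.0297 q [-0.04  0.11  2.    0.    1.04  1.35]
d [ 0.0597  0.0087 -0.0686] a [-0.01 -0.14 -0.25]
```

Request:
apply_moves([
  {"dx": 0.03, "dy": 0.005, "dz": 0, "ax": 0, "ay": -0.1, "az": 0},
  {"dx": 0.06, "dy": 0.009, "dz": -0.02, "ax": 0, "ay": -0.1, "az": 0},
  {"dx": 0.06, "dy": 0.009, "dz": -0.06, "ax": 0, "ay": -0.1, "az": 0},
  {"dx": 0.06, "dy": 0.009, "dz": -0.1, "ax": 0, "ay": -0.1, "az": 0},
  {"dx": 0.06, "dy": 0.009, "dz": -0.125, "ax": 0, "ay": -0.1, "az": 0},
  {"dx": 0.0595, "dy": 0.009, "dz": -0.134, "ax": 0, "ay": -0.1, "az": 0},
  {"dx": 0.0595, "dy": 0.009, "dz": -0.139, "ax": 0, "ay": -0.1, "az": 0},
  {"dx": 0.0595, "dy": 0.009, "dz": -0.139, "ax": 0, "ay": -0.1, "az": 0},
])

```text
t: 30.1
tcp_pos: [0.47, 0.0046, 0.0197]
tcp_rot: [0.0, 0.769, -0.639, -0.0]
contact_force: [0.8, -0.4, 0.3]
finger_gap: 0.0292
```

Run:
```python
from h import *
st()
f=grab_frame("wrist"); save(f,"w21.png")
```

```text
t 30.1 tcp [0.47   0.0046 0.0197] jawang -79.49 z [-3.e-04  0.e+00 -1.e+00] F [ 0.8 -0.4  0.3] gap 0.0292 q [-0.01  0.38  2.06  0.    0.7   1.37]
```

View pics/w21.png

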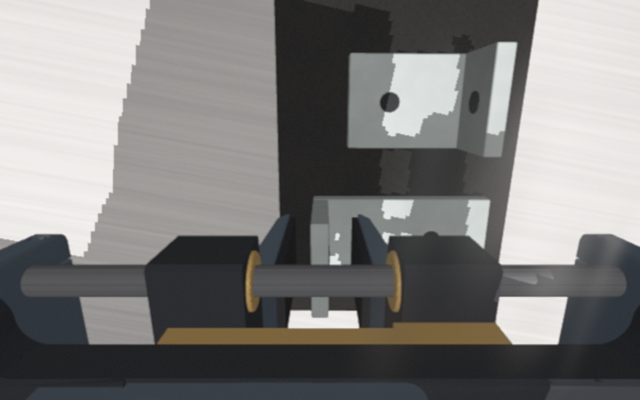

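The upright is between the fingers. Close, lift, and turn towards the board.

Request:
apply_moves([
  {"dx": 0, "dy": 0.001, "dz": 0, "ax": 0, "ay": 0, "az": 0},
  {"dx": 0, "dy": 0.001, "dz": 0, "ax": 0, "ay": 0, "az": 0},
  {"dx": 0, "dy": 0.001, "dz": 0, "ax": 0, "ay": 0, "az": 0},
  {"dx": 0, "dy": 0.001, "dz": 0, "ax": 0, "ay": 0, "az": 0},
  {"dx": 0, "dy": 0.001, "dz": 0, "ax": 0, "ay": 0, "az": 0},
], jaw=1, squeeze=60)

```text
t: 30.65
tcp_pos: [0.4709, 0.0059, 0.0211]
tcp_rot: [-0.001, 0.769, -0.639, 0.001]
contact_force: [-1.2, 0.8, 5.5]
finger_gap: 0.0077
```

Request:
apply_moves([
  {"dx": 0, "dy": 0, "dz": 0.01, "ax": 0, "ay": 0, "az": 0},
  {"dx": 0, "dy": 0, "dz": 0.04, "ax": 0, "ay": 0, "az": 0},
  {"dx": 0, "dy": 0, "dz": 0.08, "ax": 0, "ay": 0, "az": 0},
  {"dx": 0, "dy": 0.03, "dz": 0.12, "ax": 0, "ay": 0, "az": 6},
  {"dx": -0.01, "dy": 0.07, "dz": 0.15, "ax": 0, "ay": 0, "az": 14},
  {"dx": -0.02, "dy": 0.11, "dz": 0.15, "ax": 0, "ay": 0, "az": 22},
  {"dx": -0.03, "dy": 0.15, "dz": 0.15, "ax": 0, "ay": 0, "az": 30},
  {"dx": -0.04, "dy": 0.19, "dz": 0.15, "ax": 0, "ay": 0, "az": 38},
])

```text
t: 31.45
tcp_pos: [0.4296, 0.1971, 0.1715]
tcp_rot: [-0.001, 0.936, -0.352, 0.001]
contact_force: [1.1, -0.3, -2.9]
finger_gap: 0.0079
```

Run:
```python
from h import *
# board: ang 1.15, rect centre (.430,.336); upright at -44 along x
a=np.radians(1.15); u=np.array([np.cos(a),np.sin(a)])
t=np.array([.430,.336])-.044*u; print(t)
plan([*t,.12],1.15-.5)
```

```text
[0.38600886 0.33511692]
t 31.45 tcp [0.4296 0.1971 0.1715] jawang -41.16 z [ 0.0017  0.0016 -1.    ] F [ 1.1 -0.3 -2.9] gap 0.0079 q [0.41 0.19 1.86 0.   1.09 1.12]
d [-0.0436  0.1381 -0.0515] a [-0.12  0.06 41.81]
```

Request:
apply_moves([
  {"dx": -0.01, "dy": 0.03, "dz": 0, "ax": 0, "ay": 0, "az": 8},
  {"dx": -0.02, "dy": 0.06, "dz": 0, "ax": -0.1, "ay": 0, "az": 16},
  {"dx": -0.03, "dy": 0.09, "dz": 0, "ax": -0.1, "ay": 0.1, "az": 24},
  {"dx": -0.044, "dy": 0.12, "dz": 0, "ax": -0.1, "ay": 0.1, "az": 32},
  {"dx": -0.044, "dy": 0.138, "dz": 0, "ax": -0.1, "ay": 0.1, "az": 40},
  {"dx": -0.044, "dy": 0.138, "dz": -0.03, "ax": -0.1, "ay": 0.1, "az": 42.2},
  {"dx": -0.044, "dy": 0.138, "dz": -0.06, "ax": -0.1, "ay": 0.1, "az": 42.2},
  {"dx": -0.044, "dy": 0.138, "dz": -0.06, "ax": -0.1, "ay": 0.1, "az": 42.2},
])

```text
t: 32.25
tcp_pos: [0.3823, 0.3326, 0.1079]
tcp_rot: [0.003, 1.0, 0.009, -0.005]
contact_force: [0.0, -0.3, -3.2]
finger_gap: 0.0079
```

Run:
```python
from h import *
plan([.386,.3351,.0351],1.1)
f=grab_frame("wrist"); save(f,"w22.png")
import pickle; pickle.dump(f,open("w22.pkl","wb"))
im=cv2.imread("pics/w22.png"); cv2.imwrite("pics/w22b.png",cv2.resize(im[110:250,230:500],None,fx=2.8,fy=2.8,interpolation=cv2.INTER_CUBIC))
```

```text
t 32.25 tcp [0.3823 0.3326 0.1079] jawang 1.07 z [-0.0091 -0.0069 -0.9999] F [ 0.  -0.3 -3.2] gap 0.0079 q [0.69 0.31 1.87 0.   0.97 0.67]
d [ 0.0037  0.0025 -0.0728] a [ 0.39 -0.52  0.03]
```

View pics/w22b.png

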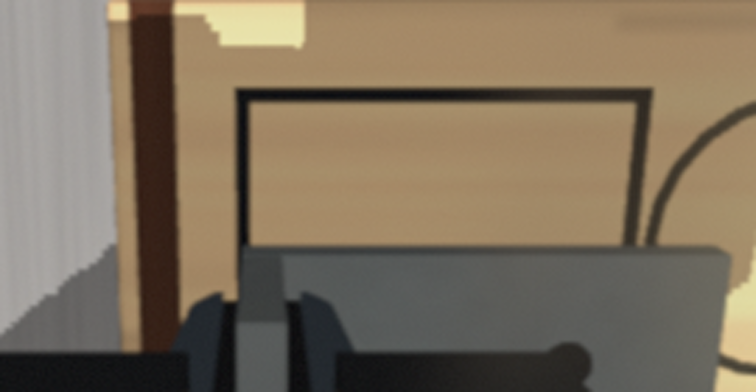

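The bracket's edge is parallel to the outline. Descend most of the way and check again.

Request:
apply_moves([
  {"dx": 0.004, "dy": 0.0025, "dz": -0.02, "ax": 0.4, "ay": -0.5, "az": 0},
  {"dx": 0.004, "dy": 0.0025, "dz": -0.04, "ax": 0.4, "ay": -0.5, "az": 0},
  {"dx": 0.004, "dy": 0.0025, "dz": -0.055, "ax": 0.4, "ay": -0.5, "az": 0},
  {"dx": 0.004, "dy": 0.0025, "dz": -0.063, "ax": 0.4, "ay": -0.5, "az": 0},
  {"dx": 0.004, "dy": 0.0025, "dz": -0.066, "ax": 0.4, "ay": -0.5, "az": 0},
  {"dx": 0.004, "dy": 0.0025, "dz": -0.066, "ax": 0.4, "ay": -0.5, "az": 0},
])

```text
t: 32.9
tcp_pos: [0.3885, 0.3366, 0.0449]
tcp_rot: [-0.002, 1.0, 0.009, 0.002]
contact_force: [-0.1, 0.4, -2.8]
finger_gap: 0.0077
```

Run:
```python
from h import *
plan([.386,.3351,.0351],1.1)
f=grab_frame("wrist"); save(f,"w23.png")
import pickle; pickle.dump(f,open("w23.pkl","wb"))
im=cv2.imread("pics/w23.png"); cv2.imwrite("pics/w23b.png",cv2.resize(im[110:250,230:500],None,fx=2.8,fy=2.8,interpolation=cv2.INTER_CUBIC))
```

```text
t 32.9 tcp [0.3885 0.3366 0.0449] jawang 1.04 z [ 0.0045  0.0041 -1.    ] F [-0.1  0.4 -2.8] gap 0.0077 q [0.69 0.39 1.94 0.   0.8  0.67]
d [-0.0025 -0.0015 -0.0098] a [-0.24  0.25  0.06]
```

View pics/w23b.png

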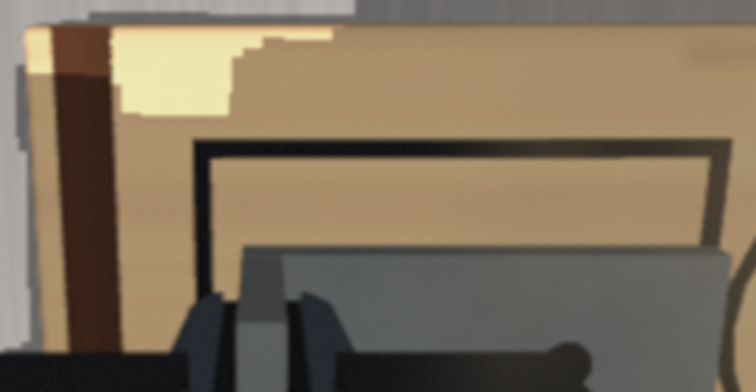

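Run:
```python
from h import *
import pickle
f=pickle.load(open("w23.pkl","rb"))
a=np.radians(1.1);M=np.array([[np.cos(a),-np.sin(a)],[np.sin(a),np.cos(a)]])
for n,p,z in [("rTL",(194,140),.018),("rTR",(732,140),.018),("rL",(205,290),.018),("bR",(728,254),.0358),("bL",(285,254),.0358),("upBL",(243,247),.028),("bRlow",(724,247),.028)]:
    P=onz(f,p[0]/2.8+230,p[1]/2.8+110,z)[:2]; print(n,P.round(4),((P-f_ if 0 else P-[.3885,.3366])@M).round(4))
```

```text
rTL [0.3734 0.3772] [-0.0143  0.0409]
rTR [0.4849 0.3792] [0.0972 0.0407]
rL [0.3758 0.3448] [-0.0126  0.0084]
bR [0.4784 0.3595] [0.0903 0.0211]
bL [0.3922 0.358 ] [0.0041 0.0213]
upBL [0.3839 0.3572] [-0.0042  0.0207]
bRlow [0.4814 0.3588] [0.0933 0.0204]
```

Request:
apply_moves([
  {"dx": -0.003, "dy": 0.001, "dz": -0.004, "ax": -0.2, "ay": 0.2, "az": 0.1},
  {"dx": -0.003, "dy": 0.001, "dz": -0.007, "ax": -0.2, "ay": 0.2, "az": 0.1},
  {"dx": -0.003, "dy": 0.001, "dz": -0.009, "ax": -0.2, "ay": 0.2, "az": 0.1},
  {"dx": -0.003, "dy": 0.001, "dz": -0.01, "ax": -0.2, "ay": 0.2, "az": 0.1},
  {"dx": -0.003, "dy": 0.001, "dz": -0.011, "ax": -0.2, "ay": 0.2, "az": 0.1},
])

```text
t: 33.45
tcp_pos: [0.3855, 0.3377, 0.0351]
tcp_rot: [-0.0, 1.0, 0.01, 0.001]
contact_force: [-4.2, -3.7, 13.5]
finger_gap: 0.0081
```

Contact. Release and rise, then go to the small bracket.

Request:
apply_moves([
  {"dx": 0, "dy": 0, "dz": 0.001, "ax": 0, "ay": 0, "az": 0},
  {"dx": 0, "dy": 0, "dz": 0.001, "ax": 0, "ay": 0, "az": 0},
  {"dx": 0, "dy": 0, "dz": 0.01, "ax": 0, "ay": 0, "az": 0},
  {"dx": 0, "dy": 0, "dz": 0.04, "ax": 0, "ay": 0, "az": 0},
  {"dx": 0, "dy": -0.02, "dz": 0.08, "ax": 0, "ay": 0, "az": 0},
  {"dx": 0, "dy": -0.05, "dz": 0.12, "ax": 0, "ay": 0, "az": 0},
  {"dx": 0.02, "dy": -0.07, "dz": 0.13, "ax": 0, "ay": 0, "az": 0},
  {"dx": 0.03, "dy": -0.07, "dz": 0.13, "ax": 0, "ay": 0, "az": 0},
], jaw=0.68)

```text
t: 34.25
tcp_pos: [0.4176, 0.2668, 0.1683]
tcp_rot: [-0.002, 1.0, 0.009, 0.003]
contact_force: [0.5, 0.3, -0.2]
finger_gap: 0.0292
```

Run:
```python
from h import *
plan([.49,-.05,.17],-79.5)
f=grab_frame("wrist"); save(f,"w24.png")
import pickle; pickle.dump(f,open("w24.pkl","wb"))
im=cv2.imread("pics/w24.png"); cv2.imwrite("pics/w24b.png",cv2.resize(im[30:230,230:500],None,fx=2.8,fy=2.8,interpolation=cv2.INTER_CUBIC))
```

```text
t 34.25 tcp [0.4176 0.2668 0.1683] jawang 1.02 z [ 0.0068  0.0035 -1.    ] F [ 0.5  0.3 -0.2] gap 0.0292 q [ 0.55  0.23  1.82 -0.    1.09  0.53]
d [ 0.0724 -0.3168  0.0017] a [  0.11   0.47 -80.52]
```

View pics/w24b.png

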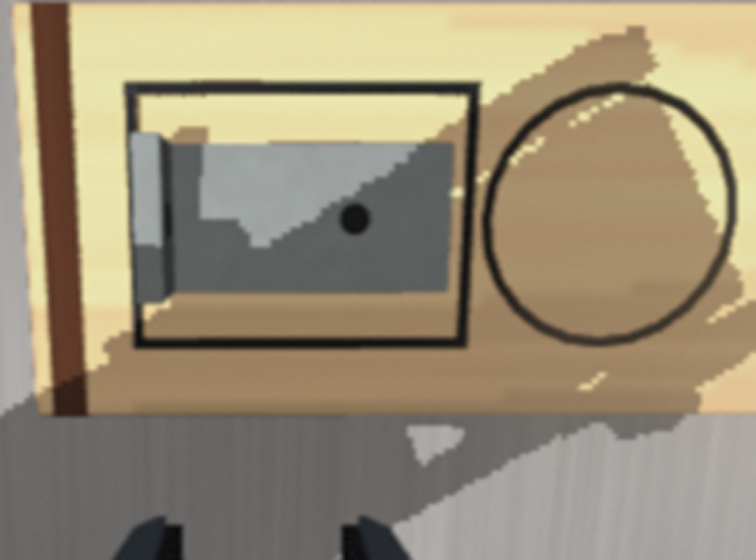

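Run:
```python
from h import *
import pickle
f=pickle.load(open("w24.pkl","rb"))
g=lambda l,z:np.array([onz(f,x/2.8+230,y/2.8+30,z)[:2] for x,y in l])
r=g([(126,84),(480,84),(465,347),(135,346)],.018);c=r.mean(0)
d=r[1]+r[2]-r[0]-r[3];a=np.arctan2(d[1],d[0]);M=np.array([[np.cos(a),-np.sin(a)],[np.sin(a),np.cos(a)]])
print(c,np.degrees(a)); print(((r-c)@M).round(4))
e=g([(453,143),(446,291)],.026); print(e,((e-c)@M).round(4))
u=g([(132,133),(138,301)],.066); print(u,((u-c)@M).round(4))
q=g([(486,215),(736,205),(622,85),(600,345)],.018); print("circ",q,q.mean(0),((q.mean(0)-c)@M))
```

```text
[0.43002627 0.33618367] 0.9435612402818471
[[-0.0554  0.041 ]
 [ 0.0554  0.0413]
 [ 0.0553 -0.0413]
 [-0.0552 -0.041 ]]
[[0.47588857 0.36007287]
 [0.47675816 0.31481558]] [[ 0.0462  0.0231]
 [ 0.0464 -0.0221]]
[[0.38135141 0.35814452]
 [0.38231862 0.31344633]] [[-0.0483  0.0228]
 [-0.0481 -0.0219]]
circ [[0.48969823 0.33872085]
 [0.57051043 0.34330858]
 [0.52936757 0.37889814]
 [0.5312792  0.2972862 ]] [0.53021386 0.33955344] [0.10022949 0.00171948]
```

The large bracket is within 1 mm and under 0.5° of the rectangle's centre and axis. Now fetch the small bracket.

Request:
apply_moves([
  {"dx": 0.01, "dy": -0.04, "dz": 0, "ax": 0, "ay": 0.2, "az": -8},
  {"dx": 0.02, "dy": -0.08, "dz": 0, "ax": 0, "ay": 0.3, "az": -16},
  {"dx": 0.03, "dy": -0.12, "dz": 0, "ax": 0.1, "ay": 0.4, "az": -24},
  {"dx": 0.04, "dy": -0.16, "dz": 0, "ax": 0.1, "ay": 0.5, "az": -32},
  {"dx": 0.05, "dy": -0.2, "dz": 0, "ax": 0.1, "ay": 0.5, "az": -40},
  {"dx": 0.06, "dy": -0.24, "dz": 0, "ax": 0.1, "ay": 0.5, "az": -48},
  {"dx": 0.065, "dy": -0.28, "dz": 0, "ax": 0.1, "ay": 0.5, "az": -56},
  {"dx": 0.072, "dy": -0.317, "dz": 0, "ax": 0.1, "ay": 0.5, "az": -64},
])

```text
t: 35.1
tcp_pos: [0.4901, -0.05, 0.1654]
tcp_rot: [-0.0, 0.851, -0.525, -0.002]
contact_force: [0.1, 0.7, 0.6]
finger_gap: 0.0291
```

```bash
python3 -c "
from h import *
plan([.49,-.05,.16],-79.5)"
```

```text
t 35.1 tcp [ 0.4901 -0.05    0.1654] jawang -63.33 z [-0.0033  0.003  -1.    ] F [0.1 0.7 0.6] gap 0.0291 q [-0.13  0.23  1.82  0.    1.09  0.98]
d [-0.0001  0.     -0.0054] a [ -0.2   -0.16 -16.17]
```

Request:
apply_moves([
  {"dx": 0, "dy": 0, "dz": -0.005, "ax": -0.1, "ay": -0.1, "az": -8},
  {"dx": 0, "dy": 0, "dz": -0.005, "ax": -0.2, "ay": -0.2, "az": -16.2},
  {"dx": 0, "dy": 0, "dz": -0.005, "ax": -0.2, "ay": -0.2, "az": -16.2},
])

```text
t: 35.4
tcp_pos: [0.4897, -0.0495, 0.1589]
tcp_rot: [0.0, 0.769, -0.64, -0.001]
contact_force: [-1.1, 0.4, 0.4]
finger_gap: 0.0295
```

Run:
```python
from h import *
st()
f=grab_frame("wrist"); save(f,"w25.png")
import pickle; pickle.dump(f,open("w25.pkl","wb"))
im=cv2.imread("pics/w25.png"); cv2.imwrite("pics/w25b.png",cv2.resize(im[0:230,220:460],None,fx=2.5,fy=2.5,interpolation=cv2.INTER_CUBIC))
```

```text
t 35.4 tcp [ 0.4897 -0.0495  0.1589] jawang -79.53 z [-2.3e-03  8.0e-04 -1.0e+00] F [-1.1  0.4  0.4] gap 0.0295 q [-0.12  0.24  1.83  0.    1.08  1.26]
```

View pics/w25b.png

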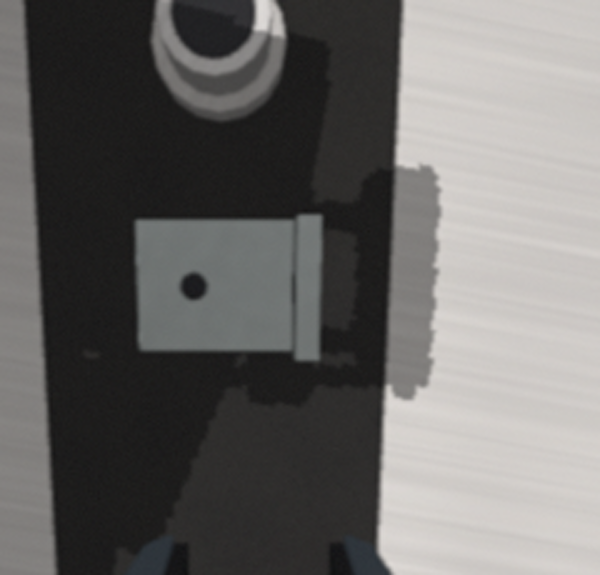

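The small upright is at crop (295–322, 214–360), square to the tool.

Run:
```python
from h import *
import pickle
f=pickle.load(open("w25.pkl","rb"))
P=onz(f,308.5/2.5+220,287/2.5,.044); print(P)
plan([P[0],P[1],.018],-79.5)
```

```text
[ 0.5556916  -0.05483307  0.044     ]
t 35.45 tcp [ 0.4898 -0.0493  0.1593] jawang -79.34 z [-1.7e-03  7.0e-04 -1.0e+00] F [ 0.5  0.  -0.2] gap 0.0292 q [-0.12  0.24  1.83  0.    1.08  1.26]
d [ 0.0659 -0.0055 -0.1413] a [-0.04 -0.1  -0.16]
```

Request:
apply_moves([
  {"dx": 0.03, "dy": -0.003, "dz": 0, "ax": 0, "ay": -0.1, "az": -0.1},
  {"dx": 0.065, "dy": -0.0055, "dz": -0.02, "ax": 0, "ay": -0.1, "az": -0.1},
  {"dx": 0.065, "dy": -0.0055, "dz": -0.06, "ax": 0, "ay": -0.1, "az": -0.1},
  {"dx": 0.065, "dy": -0.0055, "dz": -0.1, "ax": 0, "ay": -0.1, "az": -0.1},
  {"dx": 0.065, "dy": -0.0055, "dz": -0.125, "ax": 0, "ay": -0.1, "az": -0.1},
  {"dx": 0.065, "dy": -0.0055, "dz": -0.136, "ax": 0, "ay": -0.1, "az": -0.1},
  {"dx": 0.065, "dy": -0.0055, "dz": -0.141, "ax": 0, "ay": -0.1, "az": -0.1},
  {"dx": 0.065, "dy": -0.0055, "dz": -0.141, "ax": 0, "ay": -0.1, "az": -0.1},
])

```text
t: 36.25
tcp_pos: [0.5553, -0.0545, 0.0185]
tcp_rot: [-0.0, 0.77, -0.639, 0.0]
contact_force: [0.2, 0.4, 0.2]
finger_gap: 0.029
```

Run:
```python
from h import *
st()
f=grab_frame("wrist"); save(f,"w26.png")
```

```text
t 36.25 tcp [ 0.5553 -0.0545  0.0185] jawang -79.37 z [ 6.e-04  7.e-04 -1.e+00] F [0.2 0.4 0.2] gap 0.029 q [-0.12  0.49  1.86  0.    0.8   1.27]
```

View pics/w26.png

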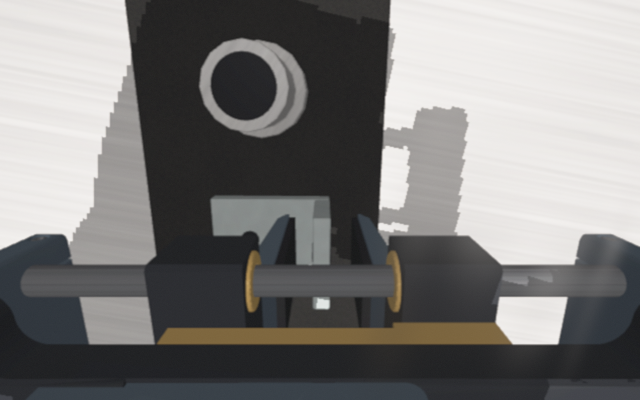

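The upright is between the fingers. Close, lift, and turn to the board.

Request:
apply_moves([
  {"dx": 0, "dy": 0, "dz": 0, "ax": 0, "ay": 0, "az": 0},
  {"dx": 0, "dy": 0, "dz": 0, "ax": 0, "ay": 0, "az": 0},
  {"dx": 0, "dy": 0, "dz": 0, "ax": 0, "ay": 0, "az": 0},
  {"dx": 0, "dy": 0, "dz": 0, "ax": 0, "ay": 0, "az": 0},
  {"dx": 0, "dy": 0, "dz": 0, "ax": 0, "ay": 0, "az": 0},
], jaw=1, squeeze=60)

```text
t: 36.8
tcp_pos: [0.5563, -0.0545, 0.0202]
tcp_rot: [-0.001, 0.769, -0.639, 0.001]
contact_force: [-1.1, 2.2, 6.3]
finger_gap: 0.008
```

Request:
apply_moves([
  {"dx": 0, "dy": 0, "dz": 0.01, "ax": 0, "ay": 0, "az": 0},
  {"dx": 0, "dy": 0, "dz": 0.04, "ax": 0, "ay": 0, "az": 0},
  {"dx": 0, "dy": 0, "dz": 0.08, "ax": 0, "ay": 0, "az": 0},
  {"dx": -0.01, "dy": 0.03, "dz": 0.12, "ax": 0, "ay": 0, "az": 6},
  {"dx": -0.02, "dy": 0.07, "dz": 0.16, "ax": 0, "ay": 0, "az": 14},
  {"dx": -0.03, "dy": 0.11, "dz": 0.17, "ax": 0, "ay": 0, "az": 22},
  {"dx": -0.04, "dy": 0.15, "dz": 0.17, "ax": 0, "ay": 0, "az": 30},
  {"dx": -0.05, "dy": 0.19, "dz": 0.17, "ax": 0, "ay": 0, "az": 38},
])

```text
t: 37.6
tcp_pos: [0.5056, 0.1367, 0.1912]
tcp_rot: [-0.002, 0.936, -0.351, 0.001]
contact_force: [0.9, 0.2, -2.9]
finger_gap: 0.0076
```

Run:
```python
from h import *
a=np.radians(1.0); u=np.array([np.cos(a),np.sin(a)])
t=np.array([.429,.3366])+.031*u; print(t)
plan([*t,.16],1.0)
```

```text
[0.45999528 0.33714102]
t 37.6 tcp [0.5056 0.1367 0.1912] jawang -41.08 z [ 0.0037  0.0027 -1.    ] F [ 0.9  0.2 -2.9] gap 0.0076 q [0.24 0.25 1.72 0.   1.16 0.96]
d [-0.0456  0.2004 -0.0312] a [-0.23  0.15 42.08]
```

Request:
apply_moves([
  {"dx": -0.01, "dy": 0.04, "dz": 0, "ax": 0, "ay": 0, "az": 8},
  {"dx": -0.02, "dy": 0.08, "dz": 0, "ax": -0.1, "ay": 0.1, "az": 16},
  {"dx": -0.03, "dy": 0.12, "dz": 0, "ax": -0.2, "ay": 0.2, "az": 24},
  {"dx": -0.04, "dy": 0.16, "dz": 0, "ax": -0.2, "ay": 0.2, "az": 32},
  {"dx": -0.046, "dy": 0.2, "dz": -0.01, "ax": -0.2, "ay": 0.2, "az": 40},
  {"dx": -0.046, "dy": 0.2, "dz": -0.04, "ax": -0.2, "ay": 0.2, "az": 42.1},
  {"dx": -0.046, "dy": 0.2, "dz": -0.08, "ax": -0.2, "ay": 0.2, "az": 42.1},
  {"dx": -0.046, "dy": 0.2, "dz": -0.09, "ax": -0.2, "ay": 0.2, "az": 42.1},
])

```text
t: 38.4
tcp_pos: [0.4565, 0.3348, 0.0972]
tcp_rot: [0.003, 1.0, 0.009, -0.004]
contact_force: [-0.5, -0.5, -3.0]
finger_gap: 0.0079
```

Run:
```python
from h import *
plan([.46,.3371,.0425],1.0)
f=grab_frame("wrist"); save(f,"w27.png")
import pickle; pickle.dump(f,open("w27.pkl","wb"))
im=cv2.imread("pics/w27.png"); cv2.imwrite("pics/w27b.png",cv2.resize(im[100:270,150:450],None,fx=2.6,fy=2.6,interpolation=cv2.INTER_CUBIC))
```

```text
t 38.4 tcp [0.4565 0.3348 0.0972] jawang 1.07 z [-0.0086 -0.0057 -0.9999] F [-0.5 -0.5 -3. ] gap 0.0079 q [0.61 0.41 1.74 0.   1.   0.59]
d [ 0.0035  0.0023 -0.0547] a [ 0.33 -0.49 -0.07]
```

View pics/w27b.png

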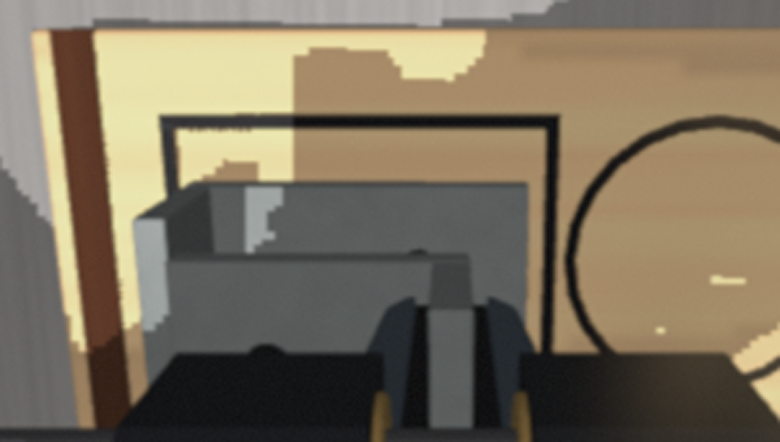

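Request:
apply_moves([
  {"dx": 0.003, "dy": 0.002, "dz": 0, "ax": 0.3, "ay": -0.5, "az": 0},
  {"dx": 0.003, "dy": 0.002, "dz": -0.01, "ax": 0.3, "ay": -0.5, "az": 0},
  {"dx": 0.003, "dy": 0.002, "dz": -0.03, "ax": 0.3, "ay": -0.5, "az": 0},
  {"dx": 0.003, "dy": 0.002, "dz": -0.042, "ax": 0.3, "ay": -0.5, "az": 0},
  {"dx": 0.003, "dy": 0.002, "dz": -0.045, "ax": 0.3, "ay": -0.5, "az": 0},
  {"dx": 0.003, "dy": 0.002, "dz": -0.045, "ax": 0.3, "ay": -0.5, "az": 0},
])

```text
t: 39.05
tcp_pos: [0.4603, 0.3369, 0.0526]
tcp_rot: [-0.0, 1.0, 0.009, 0.0]
contact_force: [0.1, -0.5, -3.1]
finger_gap: 0.0078
```

Run:
```python
from h import *
plan([.46,.3371,.0425],1.0)
f=grab_frame("wrist"); save(f,"w28.png")
import pickle; pickle.dump(f,open("w28.pkl","wb"))
im=cv2.imread("pics/w28.png"); cv2.imwrite("pics/w28b.png",cv2.resize(im[100:270,150:450],None,fx=2.6,fy=2.6,interpolation=cv2.INTER_CUBIC))
```

```text
t 39.05 tcp [0.4603 0.3369 0.0526] jawang 1.02 z [ 9.e-04  2.e-04 -1.e+00] F [ 0.1 -0.5 -3.1] gap 0.0078 q [ 0.61  0.46  1.79 -0.    0.89  0.59]
d [-0.0003  0.0002 -0.0101] a [-0.01  0.05 -0.02]
```

View pics/w28b.png

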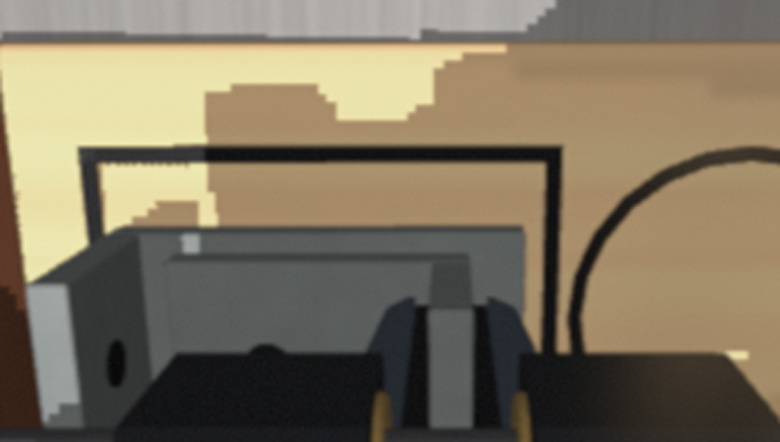

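Run:
```python
from h import *
import pickle
f=pickle.load(open("w28.pkl","rb"))
for n,p,z in [("LargeEnd",(524,230),.026),("LargeInner",(140,230),.026),("small back low R",(470,255),.0364),("small back low L",(166,257),.0364),("small leg top L",(170,262),.0444)]:
    print(n,onz(f,p[0]/2.6+150,p[1]/2.6+100,z).round(4))
```

```text
LargeEnd [0.476  0.3612 0.026 ]
LargeInner [0.3888 0.3596 0.026 ]
small back low R [0.4635 0.3579 0.0364]
small back low L [0.3976 0.3562 0.0364]
small leg top L [0.401  0.3574 0.0444]
```

The small bracket is about 2 mm off sideways relative to the large one, so I'll correct that and lower.

Request:
apply_moves([
  {"dx": -0.001, "dy": 0.002, "dz": -0.004, "ax": 0, "ay": 0, "az": 0},
  {"dx": -0.0015, "dy": 0.002, "dz": -0.008, "ax": 0, "ay": 0, "az": 0},
  {"dx": -0.0015, "dy": 0.002, "dz": -0.01, "ax": 0, "ay": 0, "az": 0},
  {"dx": -0.0015, "dy": 0.002, "dz": -0.011, "ax": 0, "ay": 0, "az": 0},
  {"dx": -0.0015, "dy": 0.002, "dz": -0.011, "ax": 0, "ay": 0, "az": 0},
])

```text
t: 39.6
tcp_pos: [0.4589, 0.3391, 0.0422]
tcp_rot: [-0.0, 1.0, 0.009, 0.001]
contact_force: [-2.0, -0.2, 0.4]
finger_gap: 0.0075
```

Contact (−3 to +0.4 N). Release and rise.

Request:
apply_moves([
  {"dx": 0, "dy": 0, "dz": 0, "ax": 0, "ay": 0, "az": 0},
  {"dx": 0, "dy": 0, "dz": 0, "ax": 0, "ay": 0, "az": 0},
  {"dx": 0, "dy": 0, "dz": 0.01, "ax": 0, "ay": 0, "az": 0},
  {"dx": 0, "dy": 0, "dz": 0.04, "ax": 0, "ay": 0, "az": 0},
  {"dx": 0, "dy": -0.02, "dz": 0.08, "ax": 0, "ay": 0, "az": 0},
  {"dx": 0, "dy": -0.05, "dz": 0.12, "ax": 0, "ay": 0, "az": 0},
  {"dx": 0, "dy": -0.07, "dz": 0.13, "ax": 0, "ay": 0, "az": 0},
  {"dx": 0, "dy": -0.07, "dz": 0.13, "ax": 0, "ay": 0, "az": 0},
], jaw=0.68)

```text
t: 40.4
tcp_pos: [0.4602, 0.268, 0.1757]
tcp_rot: [-0.001, 1.0, 0.008, 0.003]
contact_force: [-0.8, 0.3, -0.5]
finger_gap: 0.0292
```

Run:
```python
from h import *
plan([.56,-.02,.18],-79.5)
f=grab_frame("wrist"); save(f,"w29.png")
import pickle; pickle.dump(f,open("w29.pkl","wb"))
im=cv2.imread("pics/w29.png"); cv2.imwrite("pics/w29b.png",cv2.resize(im[30:230,190:460],None,fx=2.8,fy=2.8,interpolation=cv2.INTER_CUBIC))
```

```text
t 40.4 tcp [0.4602 0.268  0.1757] jawang 0.9 z [ 0.0068  0.003  -1.    ] F [-0.8  0.3 -0.5] gap 0.0292 q [ 0.51  0.28  1.73 -0.    1.13  0.49]
d [ 0.0998 -0.288   0.0043] a [  0.13   0.44 -80.4 ]
```

View pics/w29b.png

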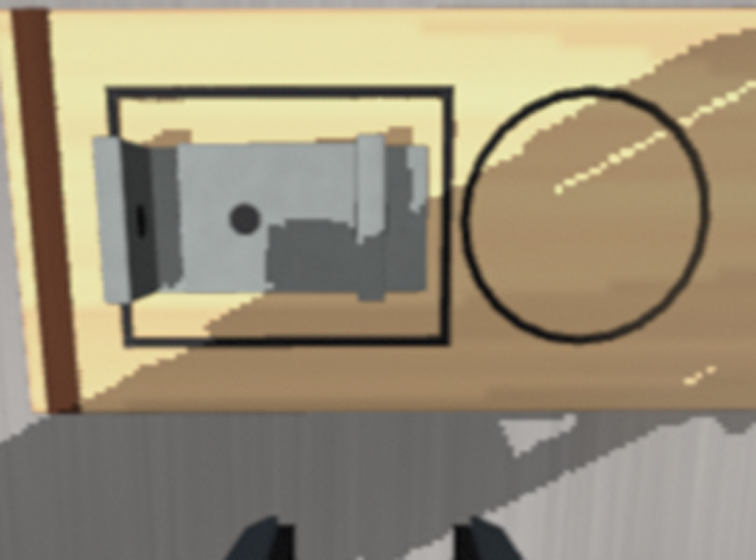

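The pile is neat, with the small bracket squarely on the large one. Now the coupling.

Request:
apply_moves([
  {"dx": 0.013, "dy": -0.038, "dz": 0, "ax": 0, "ay": 0.1, "az": -8},
  {"dx": 0.026, "dy": -0.076, "dz": 0, "ax": 0, "ay": 0.3, "az": -16},
  {"dx": 0.039, "dy": -0.114, "dz": 0, "ax": 0.1, "ay": 0.4, "az": -24},
  {"dx": 0.052, "dy": -0.152, "dz": 0, "ax": 0.1, "ay": 0.4, "az": -32},
  {"dx": 0.065, "dy": -0.19, "dz": 0, "ax": 0.1, "ay": 0.4, "az": -40},
  {"dx": 0.078, "dy": -0.228, "dz": 0, "ax": 0.1, "ay": 0.4, "az": -48},
  {"dx": 0.09, "dy": -0.266, "dz": 0, "ax": 0.1, "ay": 0.4, "az": -56},
  {"dx": 0.1, "dy": -0.288, "dz": 0, "ax": 0.1, "ay": 0.4, "az": -64},
], jaw=0.4)

```text
t: 41.25
tcp_pos: [0.56, -0.0209, 0.1727]
tcp_rot: [-0.0, 0.85, -0.526, -0.002]
contact_force: [0.3, 0.9, 0.6]
finger_gap: 0.0547
```

Request:
apply_moves([
  {"dx": 0, "dy": 0, "dz": -0.01, "ax": 0, "ay": 0, "az": -8},
  {"dx": 0, "dy": 0, "dz": -0.01, "ax": 0, "ay": 0, "az": -16},
  {"dx": 0, "dy": 0, "dz": -0.01, "ax": 0, "ay": 0, "az": -16},
  {"dx": 0, "dy": 0, "dz": -0.01, "ax": 0, "ay": 0, "az": -16},
])

```text
t: 41.65
tcp_pos: [0.56, -0.0202, 0.1619]
tcp_rot: [-0.0, 0.77, -0.638, -0.002]
contact_force: [-0.3, -0.1, 0.3]
finger_gap: 0.0545
```

Run:
```python
from h import *
st()
f=grab_frame("wrist"); save(f,"w30.png")
import pickle; pickle.dump(f,open("w30.pkl","wb"))
im=cv2.imread("pics/w30.png"); cv2.imwrite("pics/w30b.png",cv2.resize(im[0:230,220:460],None,fx=2.5,fy=2.5,interpolation=cv2.INTER_CUBIC))
```

```text
t 41.65 tcp [ 0.56   -0.0202  0.1619] jawang -79.27 z [-0.0029  0.0031 -1.    ] F [-0.3 -0.1  0.3] gap 0.0545 q [-0.06  0.34  1.68  0.    1.13  1.32]
```

View pics/w30b.png

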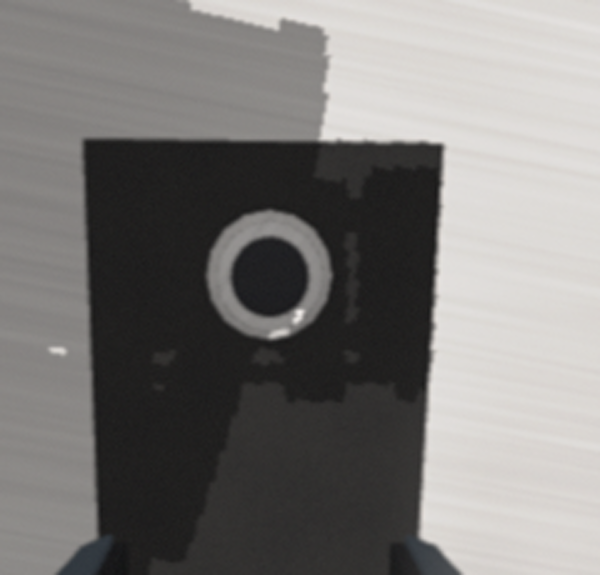

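The coupling is upright on the mat, with the bore at crop (270,277).

Run:
```python
from h import *
import pickle
f=pickle.load(open("w30.pkl","rb"))
P=onz(f,270/2.5+220,277/2.5,.054); print(P)
plan([P[0],P[1],.026],-79.4)
f=pickle.load(open("w29.pkl","rb"))
q=np.array([onz(f,x/2.8+190,y/2.8+30,.018)[:2] for x,y in [(465,219),(708,211),(592,89),(580,341)]]); print("circ",q.round(4),q.mean(0))
# LSQ via ellipse points
im=cv2.cvtColor(f["frame"],cv2.COLOR_RGB2GRAY)
```

```text
[ 0.626866 -0.011989  0.054   ]
t 41.7 tcp [ 0.5601 -0.0201  0.1622] jawang -79.29 z [-0.0023  0.003  -1.    ] F [-1.2  1.1  0. ] gap 0.0546 q [-0.06  0.34  1.68  0.    1.13  1.32]
d [ 0.0668  0.0082 -0.1362] a [-0.17 -0.13 -0.11]
circ [[0.4901 0.3377]
 [0.5705 0.3416]
 [0.5292 0.3788]
 [0.5311 0.2979]] [0.53022712 0.33899953]
```

Request:
apply_moves([
  {"dx": 0.035, "dy": 0.004, "dz": 0, "ax": -0.2, "ay": -0.1, "az": 0},
  {"dx": 0.066, "dy": 0.008, "dz": -0.01, "ax": -0.2, "ay": -0.1, "az": 0},
  {"dx": 0.066, "dy": 0.008, "dz": -0.05, "ax": -0.2, "ay": -0.1, "az": 0},
  {"dx": 0.066, "dy": 0.008, "dz": -0.09, "ax": -0.2, "ay": -0.1, "az": 0},
  {"dx": 0.066, "dy": 0.008, "dz": -0.118, "ax": -0.2, "ay": -0.1, "az": 0},
  {"dx": 0.066, "dy": 0.008, "dz": -0.13, "ax": -0.2, "ay": -0.1, "az": 0},
  {"dx": 0.066, "dy": 0.008, "dz": -0.136, "ax": -0.2, "ay": -0.1, "az": 0},
  {"dx": 0.066, "dy": 0.008, "dz": -0.136, "ax": -0.2, "ay": -0.1, "az": 0},
])

```text
t: 42.5
tcp_pos: [0.6266, -0.0119, 0.0266]
tcp_rot: [0.0, 0.77, -0.638, 0.0]
contact_force: [0.4, 0.7, -0.2]
finger_gap: 0.0547
```

Request:
apply_moves([
  {"dx": 0, "dy": 0, "dz": 0, "ax": 0, "ay": 0, "az": 0},
  {"dx": 0, "dy": 0, "dz": 0, "ax": 0, "ay": 0, "az": 0},
  {"dx": 0, "dy": 0, "dz": 0, "ax": 0, "ay": 0, "az": 0},
  {"dx": 0, "dy": 0, "dz": 0, "ax": 0, "ay": 0, "az": 0},
], jaw=1, squeeze=30)

```text
t: 42.9
tcp_pos: [0.6273, -0.0117, 0.0279]
tcp_rot: [-0.001, 0.77, -0.638, 0.001]
contact_force: [-0.9, 0.8, 4.8]
finger_gap: 0.0331
```

Request:
apply_moves([
  {"dx": 0, "dy": 0, "dz": 0.01, "ax": 0, "ay": 0, "az": 0},
  {"dx": 0, "dy": 0, "dz": 0.04, "ax": 0, "ay": 0, "az": 0},
  {"dx": 0, "dy": 0, "dz": 0.08, "ax": 0, "ay": 0, "az": 0},
  {"dx": -0.01, "dy": 0.03, "dz": 0.12, "ax": 0, "ay": 0, "az": 0},
  {"dx": -0.02, "dy": 0.07, "dz": 0.14, "ax": 0, "ay": 0, "az": -1},
  {"dx": -0.03, "dy": 0.11, "dz": 0.14, "ax": 0, "ay": 0, "az": -3},
  {"dx": -0.04, "dy": 0.15, "dz": 0.14, "ax": 0, "ay": 0, "az": -6},
  {"dx": -0.05, "dy": 0.19, "dz": 0.14, "ax": 0, "ay": 0, "az": -9},
])

```text
t: 43.7
tcp_pos: [0.5765, 0.1794, 0.1686]
tcp_rot: [-0.001, 0.717, -0.697, 0.001]
contact_force: [-0.1, -0.1, -2.4]
finger_gap: 0.0329
```

```bash
python3 -c "
from h import *
plan([.5302,.3383,.12],-89)"
```

```text
t 43.7 tcp [0.5765 0.1794 0.1686] jawang -88.4 z [ 2.7e-03 -7.0e-04 -1.0e+00] F [-0.1 -0.1 -2.4] gap 0.0329 q [ 0.28  0.39  1.57 -0.    1.18  1.83]
d [-0.0463  0.1589 -0.0486] a [ 0.04  0.15 -0.6 ]
```

Request:
apply_moves([
  {"dx": -0.012, "dy": 0.04, "dz": 0, "ax": 0, "ay": 0.1, "az": -0.5},
  {"dx": -0.024, "dy": 0.08, "dz": 0, "ax": 0, "ay": 0.1, "az": -0.5},
  {"dx": -0.036, "dy": 0.12, "dz": 0, "ax": 0, "ay": 0.1, "az": -0.5},
  {"dx": -0.046, "dy": 0.159, "dz": -0.02, "ax": 0, "ay": 0.1, "az": -0.5},
  {"dx": -0.046, "dy": 0.159, "dz": -0.06, "ax": 0, "ay": 0.1, "az": -0.5},
  {"dx": -0.046, "dy": 0.159, "dz": -0.09, "ax": 0, "ay": 0.1, "az": -0.5},
  {"dx": -0.046, "dy": 0.159, "dz": -0.105, "ax": 0, "ay": 0.1, "az": -0.5},
  {"dx": -0.046, "dy": 0.159, "dz": -0.11, "ax": 0, "ay": 0.1, "az": -0.5},
])

```text
t: 44.5
tcp_pos: [0.5289, 0.3376, 0.0564]
tcp_rot: [0.002, 0.714, -0.7, 0.0]
contact_force: [0.3, -0.4, -1.5]
finger_gap: 0.0325
```

Run:
```python
from h import *
plan([.5302,.3383,.042],-89)
f=grab_frame("wrist"); save(f,"w31.png")
import pickle; pickle.dump(f,open("w31.pkl","wb"))
f=grab_frame("scene"); im=cv2.cvtColor(f["frame"],cv2.COLOR_RGB2BGR)
cv2.imwrite("pics/s31.png",cv2.resize(im[130:260,370:500],None,fx=4.5,fy=4.5,interpolation=cv2.INTER_CUBIC))
```

```text
t 44.5 tcp [0.5289 0.3376 0.0564] jawang -88.87 z [-0.0032 -0.0035 -1.    ] F [ 0.3 -0.4 -1.5] gap 0.0325 q [ 0.55  0.53  1.64 -0.    0.97  2.1 ]
d [ 0.0013  0.0007 -0.0144] a [ 0.2  -0.18 -0.13]
```

View pics/w31.png

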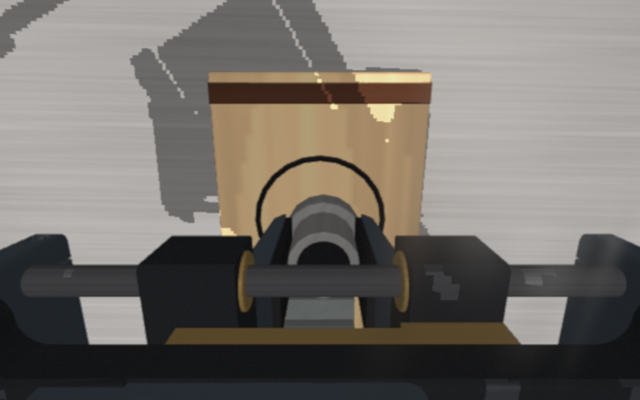

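View pics/s31.png

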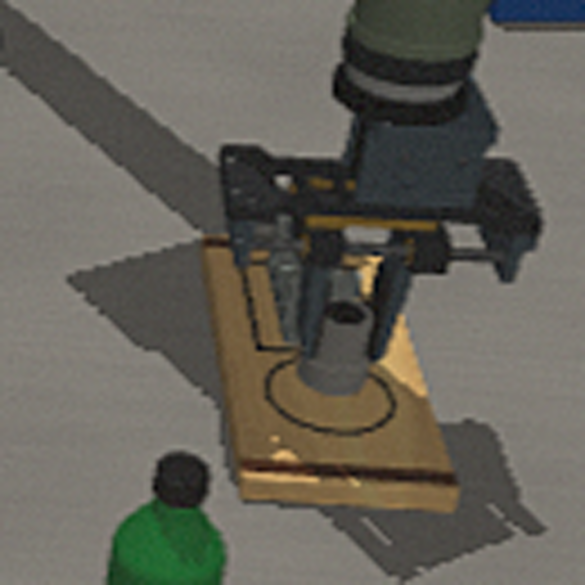

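The circle spans cols 257–384 around the coupling's axis (~323), and its far edge is at row 158.

Run:
```python
from h import *
import pickle
f=pickle.load(open("w31.pkl","rb"))
for n,p,z in [("far",(320.5,157.5),.018),("L",(257,212),.018),("R",(384,212),.018),("collarfar",(323,195),.0505),("collarL",(293,213),.0505),("collarR",(354,213),.0505)]: print(n,onz(f,*p,z).round(4))
```

```text
far [0.5697 0.3388 0.018 ]
L [0.534  0.3786 0.018 ]
R [0.5355 0.2977 0.018 ]
collarfar [0.5546 0.3371 0.0505]
collarL [0.5442 0.353  0.0505]
collarR [0.5448 0.3202 0.0505]
```

Request:
apply_moves([
  {"dx": 0.0005, "dy": 0.001, "dz": -0.004, "ax": 0.2, "ay": -0.2, "az": 0},
  {"dx": 0.0005, "dy": 0.001, "dz": -0.008, "ax": 0.2, "ay": -0.2, "az": 0},
  {"dx": 0.0005, "dy": 0.001, "dz": -0.011, "ax": 0.2, "ay": -0.2, "az": 0},
  {"dx": 0.0005, "dy": 0.001, "dz": -0.013, "ax": 0.2, "ay": -0.2, "az": 0},
  {"dx": 0.0005, "dy": 0.001, "dz": -0.0145, "ax": 0.2, "ay": -0.2, "az": 0},
  {"dx": 0.0005, "dy": 0.001, "dz": -0.0155, "ax": 0.2, "ay": -0.2, "az": 0},
])

```text
t: 45.2
tcp_pos: [0.5308, 0.3392, 0.0427]
tcp_rot: [-0.002, 0.714, -0.7, 0.001]
contact_force: [-0.4, 0.1, -2.1]
finger_gap: 0.0327
```

Request:
apply_moves([
  {"dx": -0.001, "dy": -0.0005, "dz": -0.0005, "ax": -0.1, "ay": 0.2, "az": 0},
  {"dx": -0.001, "dy": -0.0005, "dz": -0.001, "ax": -0.1, "ay": 0.2, "az": 0},
  {"dx": -0.001, "dy": -0.0005, "dz": -0.0018, "ax": -0.1, "ay": 0.2, "az": 0},
  {"dx": -0.001, "dy": -0.0005, "dz": -0.002, "ax": -0.1, "ay": 0.2, "az": 0},
])

```text
t: 45.6
tcp_pos: [0.5297, 0.3386, 0.042]
tcp_rot: [-0.0, 0.714, -0.7, -0.0]
contact_force: [-2.7, -1.9, 7.2]
finger_gap: 0.0328
```

Contact. Release, rise, and back off for the final look.

Request:
apply_moves([
  {"dx": 0, "dy": 0, "dz": 0, "ax": 0, "ay": 0, "az": 0},
  {"dx": 0, "dy": 0, "dz": 0, "ax": 0, "ay": 0, "az": 0},
  {"dx": 0, "dy": 0, "dz": 0.005, "ax": 0, "ay": 0, "az": 0},
  {"dx": 0, "dy": 0, "dz": 0.03, "ax": 0, "ay": 0, "az": 0},
  {"dx": 0, "dy": 0, "dz": 0.07, "ax": 0, "ay": 0, "az": 0},
  {"dx": -0.03, "dy": 0, "dz": 0.11, "ax": 0, "ay": 0, "az": 0},
  {"dx": -0.07, "dy": 0, "dz": 0.15, "ax": 0, "ay": 0, "az": 0},
  {"dx": -0.1, "dy": 0, "dz": 0.19, "ax": 0, "ay": 0, "az": 0},
], jaw=0.4)

```text
t: 46.4
tcp_pos: [0.4321, 0.3382, 0.228]
tcp_rot: [0.0, 0.714, -0.7, -0.0]
contact_force: [0.7, 0.7, -0.9]
finger_gap: 0.0545
```

Run:
```python
from h import *
st()
f=grab_frame("wrist"); save(f,"w32.png")
import pickle; pickle.dump(f,open("w32.pkl","wb"))
im=cv2.imread("pics/w32.png"); cv2.imwrite("pics/w32b.png",cv2.resize(im[0:240,200:440],None,fx=2.5,fy=2.5,interpolation=cv2.INTER_CUBIC))
```

```text
t 46.4 tcp [0.4321 0.3382 0.228 ] jawang -88.92 z [-8.e-04  1.e-04 -1.e+00] F [ 0.7  0.7 -0.9] gap 0.0545 q [0.64 0.27 1.6  0.   1.27 2.19]
```

View pics/w32b.png

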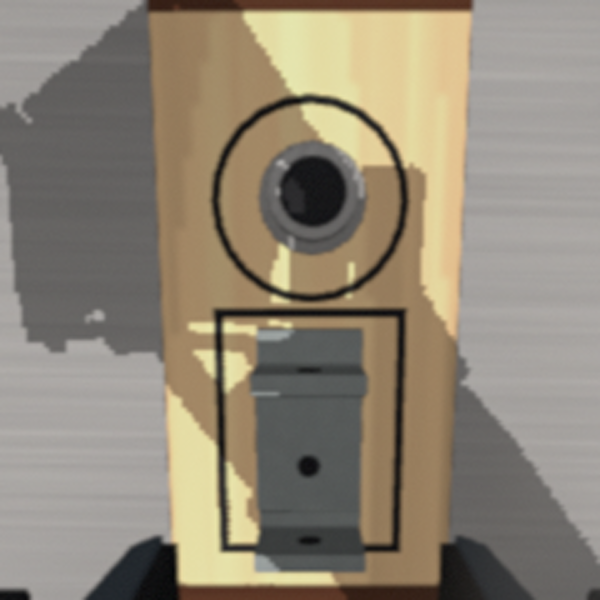

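Everything is centred: the coupling at (312,195) in the circle (213–406, 97–298), and the pile in the rectangle. I'll move clear and do a last overall check.

Request:
apply_moves([
  {"dx": 0, "dy": -0.04, "dz": 0.03, "ax": 0, "ay": 0, "az": 0},
  {"dx": 0, "dy": -0.08, "dz": 0.06, "ax": 0, "ay": 0, "az": 0},
  {"dx": 0, "dy": -0.12, "dz": 0.08, "ax": 0, "ay": 0, "az": 0},
  {"dx": 0, "dy": -0.17, "dz": 0.1, "ax": 0, "ay": 0, "az": 0},
  {"dx": 0, "dy": -0.22, "dz": 0.1, "ax": 0, "ay": 0, "az": 0},
  {"dx": 0, "dy": -0.26, "dz": 0.1, "ax": 0, "ay": 0, "az": 0},
  {"dx": 0, "dy": -0.3, "dz": 0.1, "ax": 0, "ay": 0, "az": 0},
  {"dx": 0, "dy": -0.3, "dz": 0.1, "ax": 0, "ay": 0, "az": 0},
])

```text
t: 47.25
tcp_pos: [0.4303, 0.0362, 0.3361]
tcp_rot: [-0.004, 0.712, -0.702, 0.0]
contact_force: [0.4, 0.8, 0.4]
finger_gap: 0.0547
```

Run:
```python
from h import *
import pickle
f=pickle.load(open("w32.pkl","rb"))
g=lambda l,z:np.array([onz(f,x/2.5+200,y/2.5,z)[:2] for x,y in l])
print("circ",g([(213,197),(406,197),(309,97),(311,298)],.018).mean(0),"bore",g([(313,191)],.068),"collar",g([(312,197)],.036))
st()
t=grab_frame("top"); save(t,"t33.png"); s=grab_frame("scene"); save(s,"s33.png")
a=cv2.imread("pics/t33.png");t0=cv2.imread("pics/top0.png")
im=cv2.imread("pics/s33.png"); cv2.imwrite("pics/s33b.png",cv2.resize(im[140:300,190:510],None,fx=2.4,fy=2.4,interpolation=cv2.INTER_CUBIC))
for n in ["bottle_center","wrench","base_plate_center"]: print(n,[np.round(d["rect"]).tolist() for d in spot_in("top",n)[:1]])
```

```text
circ [0.53018372 0.33804925] bore [[0.52936306 0.33701504]] collar [[0.52958081 0.33720079]]
t 47.25 tcp [0.4303 0.0362 0.3361] jawang -89.18 z [ 0.0068  0.0057 -1.    ] F [0.4 0.8 0.4] gap 0.0547 q [0.05 0.03 1.63 0.01 1.48 1.61]
bottle_center [[203.0, 100.0, 235.0, 140.0]]
wrench [[361.0, 122.0, 434.0, 139.0]]
base_plate_center [[142.0, 242.0, 171.0, 289.0]]
```

View pics/t33.png

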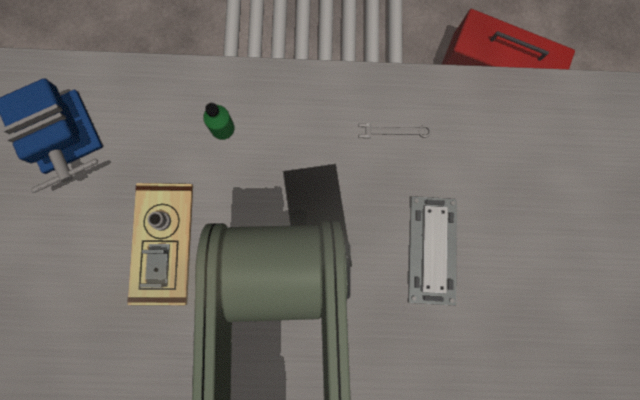

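View pics/s33b.png

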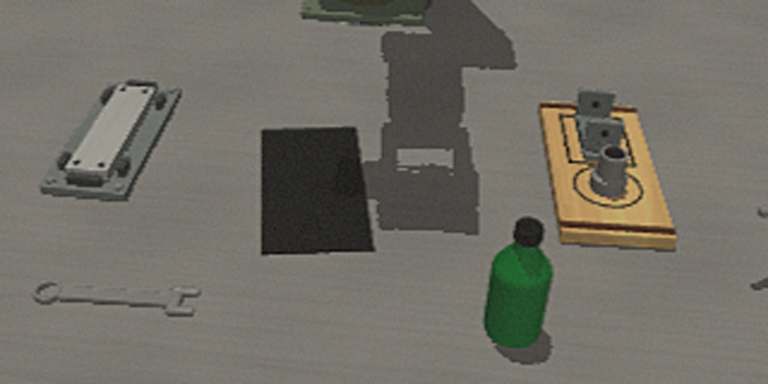

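Both views confirm it: the plate is between the jig stops, the pile and coupling are on their outlines, the mat is empty, and the bottle and wrench haven't moved.

```bash
python3 -c "
from h import *
st(); print(job.job_done())"
```

```text
t 47.5 tcp [0.4305 0.0411 0.3356] jawang -88.73 z [ 0.0055  0.0081 -1.    ] F [0.1 0.3 0.1] gap 0.0548 q [0.06 0.03 1.63 0.01 1.48 1.61]
the job is handed in; nothing more can be done
None
```

The job is done and handed in at about 47 s of the 144 s allowed, with no reset or regrasp needed.

**What I did:**
1. I cleared the small bracket, the large bracket and the coupling onto the mat, side by side and upright.
2. I laid the base plate flat between the jig stops.
3. I put the large bracket back in the rectangle and the small one on its flat leg with the uprights at opposite ends. The coupling went upright in the circle.

**Last checks:**
- **Base plate:** it lies flat between all the stops in the wrist, top and scene views.
- **Large bracket:** its centre was about 1 mm from the rectangle's centre when measured, and its angle was within about half a degree. I measured this before stacking the small bracket; after that I only looked, and it still sits centred and lengthwise.
- **Small bracket:** it sits squarely on the large one's leg, about 30 mm from its centre. I nudged it about 2 mm sideways just before setting it down.
- **Coupling:** it stands upright about 1 mm from the circle's centre.
- **Bottle and wrench:** both show at the same place in the top view as at the start. The mat is empty.
- **Forces:** the highest contact force I read was about 14 N, when setting the large bracket down.

**Disagreement:** in the last top view the trained network placed the base plate on the bracket pile. That is a false report, because the pictures show the plate in the jig.

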